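Sort capped tubes through a two-way diverter

ROBOT

A 6-joint arm with a two-finger parallel gripper is mounted at the origin on a cart in front of the work surface, level with it; the furniture and walls round the work are solid. World frame = base frame: x ahead of the robot, y to its left, z up, the work surface at z = 0. Lengths are in mm, angles in degrees, forces in N, time in s.
With the tool pointing down it reaches from about 325 to 900 mm from the base axis. Payload 6.1 kg.
Tool frame: the origin (TCP) lies on the centre line of the jaws, within the pads' length; the fingertips stand 25 mm ahead of it and the grasp point (between the pads) lies 6 mm ahead of it; x points along the fingers, y is the direction in which the jaws open and shut, and the axes are right-handed (so a half turn about x gives the same grasp; the last joint's range is limited). The gripper opens to 85 mm and grips with 20 to 120 N. Pads are 22 mm wide; open, the fingers measure 114 mm over their backs; the gripper's body (76 mm by 85 mm) begins 54 mm behind the grasp point. The pads swing forward as they close: fully open they stand 13 mm farther back than shut.
Start: joints at [-77.47, 12.628, 87.462, -0, 79.91, -7.225], TCP at [211.248, -588.209, 225.7] pointing down, gripper open.
Joint ranges: [-170.65, 170.65], [-52.31, 119.04], [5.05, 147.46], [-71.25, 251.25], [11.57, 151.72], [-153.62, 153.62]. Speed limits (degrees/s): [147.25, 147.25, 172.46, 180, 180, 180].

INTERFACE

Orientations are given as a 3x3 rotation matrix whose columns are the frame's x, y, z axes.
In Python, from rig import manip, cams gives the robot as it stands.
- The arm moves only by the tool carry_out, never from a script. Its argument "steps" is a list of rows, each a list of 5 numbers: the shift along the tool's x, y, z in cm, then the turn about the tool's x in rad, then the finger opening in cm, from 0 to 8.54. A call has 1 to 12 rows; each row shifts and turns the pose as measured when the row begins, along the tool's axes as they then stand; what a row does not reach is not made up. A row lasts 1/8 s, in which the tool goes at most 62.5 mm and 10.7 degrees, less where a joint would pass 70% of its speed; a pose out of reach is approached as far as the arm can. A call is refused whole if a number of a shift passes 6.25 or a number of a turn 0.188, either way. A call with a gripper value outside its range is refused whole. The fingers move at their own pace and stop on an object; "grip_force" is the grip in N (left out, the last holds). Time passes only in rows, so rows that do not move let the fingers close. It gives the time, the measured TCP pose, the force and the opening at its end, in the units of the state.
- manip.state(): the state, without advancing time (a new reading comes with each control period).
- cams.read_camera(name): name is "scene" or "top"; returns a dict with "image" (400x640x3 uint8, red, green, blue), "vertical_fov" (degrees; the focal length in pixels is half the picture's height over the tangent of half this angle, whatever the lens; pixels are square), "cx", "cy" (the principal point, pixels), "cam_to_world" (4x4, takes a point from camera to world coordinates). Camera axes: x right, y down, z forward; pixel columns grow to the right and rows downward; lengths in mm; the calibration is good to about 2 mm. A picture is of the moment at which its call begins. There is no depth.
- manip.sign_off(): hands the job in, once; it reports no verdict.
The state is a dict: "clock": time; "q": joint angles; "dq": joint speeds; "tau": joint torques, N m; "tool_pos": TCP position; "tool_rot": TCP orientation; "ft_force": force on the tool from outside, world axes, zero at the start; "ft_torque": the same for the moment, N m; "width": finger opening in mm.
Only numpy, scipy, OpenCV 4.12 (cv2) and the standard library are available. Lean on these libraries where they do the work, as an engineer would, in place of code of your own. Each camera call takes 0.05 s, during which the arm holds its last target.

TASK

Sort the two sample tubes through the two-way diverter on the bench: the red-capped tube must end up in the red tray and the blue-capped tube in the blue tray. Do the red one first; each time, throw the lever fully over to the side of the right tray before you drop the tube into the hopper, so that it rolls down the flap into that tray. Leave the other things on the bench where they are.

Things in the scene. Friction and masses are not known exactly. Their poses are not given: they have to be found in the camera images.
- diverter: Fixed diverter: white open hopper over a tilting flap, on an aluminium base 215 x 285 x 6 mm. Origin: centre of the base's underside, on the bench; x points away from the lever (away from the robot), y to its left. Hopper inside: 154 mm along x, about 120 mm along y at the rim, 104 mm lower down. Drop a tube lying level along x, from the rim or little above. A tray stands at either side (y).
- hopper_mouth (a point): Centre of the hopper's mouth, level with its rim, 180 mm above the bench, over the diverter's origin. Axes as the diverter's. The flap (148 along x by 110 mm along y) tilts about the diverter's x axis 70 mm below this point.
- flap (a joint): Tilt of flap and lever, rad, end stops at -0.6 and +0.6. 0: flap level, lever upright. Positive: lever leans to the diverter's left (+y), the flap's left edge is low and tubes roll into the left tray; negative: to the right. So the lever leans to the side the tubes go to. Starts near 0, stays where it is left (friction, about 1.3 N at the knob). Fully over: beyond 0.5.
- lever_knob (a point): Centre of the lever's black ball knob, 22 mm in diameter, on an 8 mm rod in front of the hopper (120 mm to -x of the diverter's centre, 26 mm clear of the hopper's end plate). Swings about the flap's axis (110 mm above the bench) on a radius of 95 mm: 205 mm above the bench when upright; 188 mm, and 54 mm to the side, when fully over.
- red_tray: Open red plastic tray fixed at one side of the diverter, partly under the flap: 180 (x) x 120 (y) x 45 mm high, walls 4 mm. Origin: centre of its underside, 6 mm above the bench, 69 mm to the left or right (y) of the diverter's centre; axes parallel to the diverter's. Which tray is on which side differs.
- blue_tray: Open blue plastic tray fixed at one side of the diverter, partly under the flap: 180 (x) x 120 (y) x 45 mm high, walls 4 mm. Origin: centre of its underside, 6 mm above the bench, 69 mm to the left or right (y) of the diverter's centre; axes parallel to the diverter's. Which tray is on which side differs.
- red_tube: Plastic sample tube with a red screw cap, 119 mm long, about 20 g; round white body 16 mm in diameter (conical over the 22 mm at the tip), cap 23 mm in diameter over the last 14 mm. Origin: the tip end, on the axis; its z axis runs along the tube from tip to cap. Starts lying level in one of the cradle's two lanes, its axis 32 mm above the bench.
- blue_tube: Plastic sample tube with a blue screw cap, 119 mm long, about 20 g; round white body 16 mm in diameter (conical over the 22 mm at the tip), cap 23 mm in diameter over the last 14 mm. Origin: the tip end, on the axis; its z axis runs along the tube from tip to cap. Starts lying level in one of the cradle's two lanes, its axis 32 mm above the bench.
- red_tube_mid (a point): Middle of the red-capped tube on its axis, 60 mm from the tip: the place to grip it. z axis along the tube towards the cap.
- blue_tube_mid (a point): Middle of the blue-capped tube on its axis, 60 mm from the tip: the place to grip it. z axis along the tube towards the cap.
- cradle: Grey cradle fixed to the bench, 110 (x) x 150 (y) mm, base 6 mm thick, 35 mm high. Origin: centre of its underside, on the bench. Two lanes along x at y = +45 and -45 mm; a tube lies in each on two notched 5 mm strips at x = +34 and -34 mm, so that 63 mm of its middle is free between them. Which tube is in which lane differs.
- timer: Bystander: white bench timer, 60 x 64 x 19 mm. Origin: centre of the underside.
- marker_black: Bystander: felt marker with a black cap, 137 mm long, 11 mm thick. Origin: centre of the underside.
- label_tape: Bystander: yellow roll of tape lying flat, 68 mm in diameter, 19 mm high. Origin: centre of the underside.
- bottle_b: Bystander: white screw-cap bottle, 66 mm in diameter, 102 mm high. Origin: centre of the underside.
Mind the look-alikes: they are no part of the job. Leave any purple look-alike of the blue_tube alone.

How it is judged:
By the outcome, as a careful person would: the job done as asked, in the order asked, and still so for the second after the job is handed in, with the robot touching nothing.
It also fails if it takes over 69 s, if anything falls off the work surface, if the arm or the gripper's body presses on something with over 40 N, if the wrist force passes 120 N, or if a joint passes its speed limit or range.

## Working session

There is one attempt and no reset: what is moved stays moved. The work goes in short steps, Python scripts to look and compute and a tool call to move; the robot and the scene stay as the last step left them, time stands still between calls to the robot, and variables do not carry over. Pictures are saved under pics/ and viewed, and the job is handed in when it is done.

Besides the shell and the picture viewer there is one more tool, called after ">>>" as name(argument=value, ...), one argument or row to a line, values as JSON. carry_out: Moves the arm, as the interface text tells. Its arguments: {"type":"object","properties":{"steps":{"type":"array","items":{"type":"array","items":{"type":"number"}}},"grip_force":{"type":"number"}},"required":["steps"]}

```bash
ls; mkdir -p pics; python3 - <<'E'
from rig import manip,cams
import cv2,numpy as np
for n in("scene","top"):
    c=cams.read_camera(n); cv2.imwrite(f"pics/{n}0.png",c["image"][:,:,::-1])
    print(n,c["vertical_fov"],c["cx"],c["cy"],np.round(c["cam_to_world"],4).tolist())
s=manip.state();print(s["clock"],s["tool_pos"],np.round(s["tool_rot"],3),s["width"],s["ft_force"])
E
```

```text
pics
scene 51.776271913639306 314.6517290998837 202.68887794720476 [[-0.7793, -0.4581, 0.4276, -97.9947], [-0.6265, 0.5844, -0.5157, 639.6597], [-0.0137, -0.6698, -0.7424, 1117.1901], [0.0, 0.0, 0.0, 1.0]]
top 49.25106225081637 323.9904071588833 198.59197012162255 [[-0.0038, -0.9903, 0.139, 280.2444], [-1.0, 0.0035, -0.0025, -39.6455], [0.002, -0.139, -0.9903, 1550.3947], [0.0, 0.0, 0.0, 1.0]]
0.1 [ 211.12833357 -587.66751089  224.68931536] [[-0.     0.338 -0.941]
 [ 0.002 -0.941 -0.338]
 [-1.    -0.002 -0.   ]] 85.66707157948731 [ 0.26194563 -0.11082184 -0.17277939]
```

View pics/scene0.png

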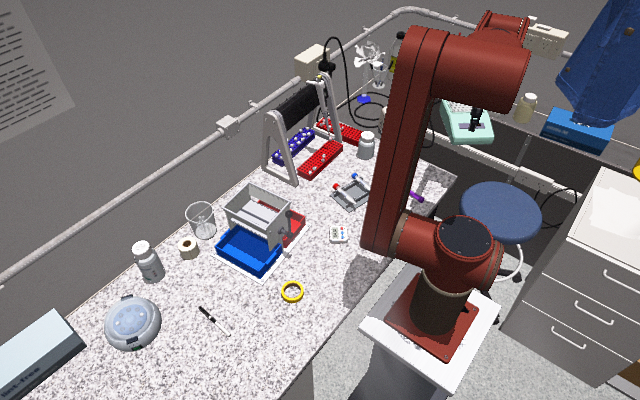

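View pics/top0.png

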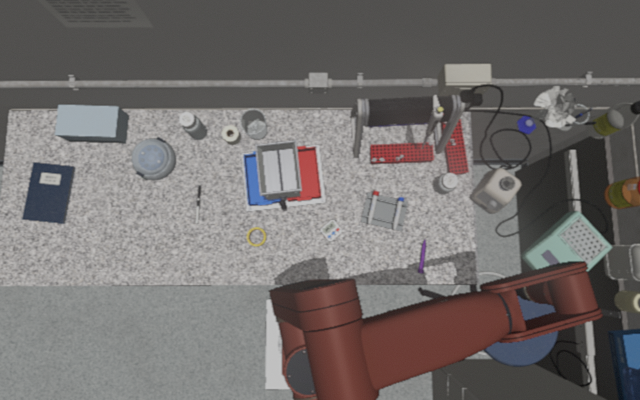

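The top view shows the diverter near px (283,175) with the blue tray to its left and the red to its right. The cradle is at (385,210), the red cap near (375,194) and the blue cap near (402,200). I'll zoom in for exact measurements.

```bash
python3 - <<'E'
import cv2,numpy as np
t=cv2.imread("pics/top0.png"); s=cv2.imread("pics/scene0.png")
cv2.imwrite("pics/t1.png",cv2.resize(t[130:250,235:435],None,fx=4,fy=4,interpolation=cv2.INTER_CUBIC))
cv2.imwrite("pics/s1.png",cv2.resize(s[150:290,200:400],None,fx=4,fy=4,interpolation=cv2.INTER_CUBIC))
E
```

```text
(no output)
```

View pics/t1.png

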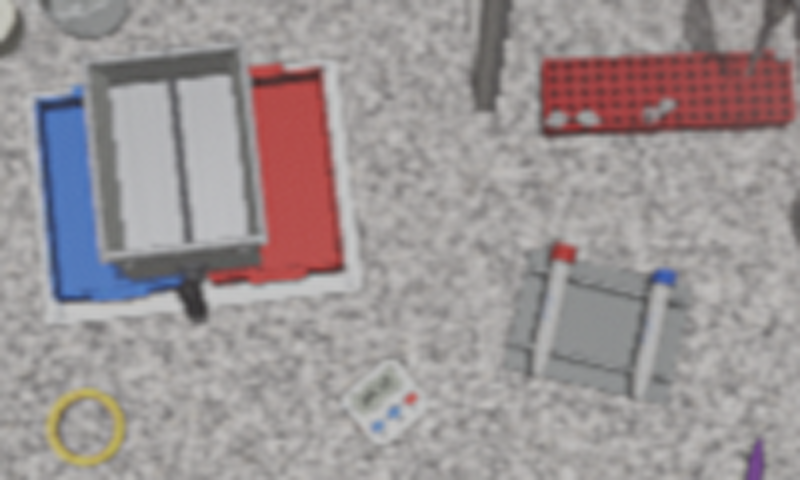

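View pics/s1.png

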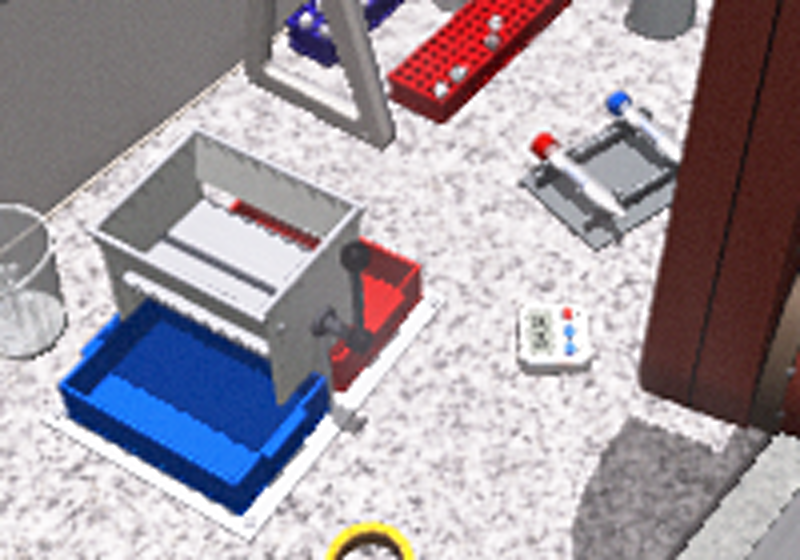

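The crops show the rim corners, base corners, red and blue caps, and the knob, which is close to upright. I'll turn these into positions now.

```bash
cat > h.py <<'E'
import numpy as np,cv2
from rig import manip,cams
CAL={}
def cal(n):
    if n not in CAL:
        c=cams.read_camera(n); CAL[n]=c
    return CAL[n]
def ray(n,u,v):
    c=cal(n); f=200/np.tan(np.radians(c["vertical_fov"]/2)); M=np.array(c["cam_to_world"])
    return M[:3,3],M[:3,:3]@np.array([(u-c["cx"])/f,(v-c["cy"])/f,1])
def onz(n,u,v,z):
    o,d=ray(n,u,v); return o+d*(z-o[2])/d[2]
def proj(n,p):
    c=cal(n); f=200/np.tan(np.radians(c["vertical_fov"]/2)); M=np.array(c["cam_to_world"])
    q=M[:3,:3].T@(np.array(p)-M[:3,3]); return np.array([c["cx"]+f*q[0]/q[2],c["cy"]+f*q[1]/q[2]])
def tri(a,b):
    (o1,d1),(o2,d2)=ray("top",*a),ray("scene",*b)
    A=np.stack([d1,-d2],1); t=np.linalg.lstsq(A,o2-o1,rcond=None)[0]
    p,q=o1+t[0]*d1,o2+t[1]*d2; return (p+q)/2,np.linalg.norm(p-q)
E
python3 - <<'E'
from h import *
np.set_printoptions(precision=1,suppress=True)
T=lambda x,y:((x+.5)/4-.5+235,(y+.5)/4-.5+130)
S=lambda x,y:((x+.5)/4-.5+200,(y+.5)/4-.5+150)
print("base", [onz("top",*T(*p),6)[:2] for p in((50,320),(358,286),(335,62))])
rim=[onz("top",*T(*p),180)[:2] for p in((87,66),(239,48),(266,240),(104,260))]
print("rim",rim,np.mean(rim,0))
rims=[onz("scene",*S(*p),180)[:2] for p in((198,132),(362,210),(272,322),(95,233))]
print("rimS",rims,np.mean(rims,0))
for n,sh in(("top",T),("scene",S)):
    img=cal(n)["image"]; hsv=cv2.cvtColor(img,cv2.COLOR_RGB2HSV)
    R=((hsv[...,0]<8)|(hsv[...,0]>172))&(hsv[...,1]>140)&(hsv[...,2]>70)
    B=(abs(hsv[...,0].astype(int)-110)<14)&(hsv[...,1]>140)&(hsv[...,2]>60)
    for nm,m in(("R",R),("B",B)):
        k,l,st,ce=cv2.connectedComponentsWithStats(m.astype(np.uint8))
        for i in range(1,k):
            if 8<=st[i,4]<120: print(n,nm,st[i],ce[i],onz(n,*ce[i],32))
for nm,c,t in(("red",(564,252),(540,375)),("blue",(665,276),(641,396))):
    c,t=onz("top",*T(*c),32),onz("top",*T(*t),32); d=t-c;print(nm,c,t,np.linalg.norm(d),np.degrees(np.arctan2(-d[1],-d[0])))
print("tipS red",onz("scene",*S(618,210),32))
# knob
print("knob", tri(T(196,312),S(354,254)))
E
```

```text
base [array([458.4, 230.3]), array([487.9, -44. ]), array([693.5, -23.9])]
rim [array([644.3, 174.3]), array([658.8,  51.9]), array([501.7,  29.5]), array([486.1, 158. ])] [572.7 103.4]
rimS [array([662. ,  50.9]), array([502.5,  33.3]), array([481.9, 156.1]), array([647. , 176.5])] [573.4 104.2]
top R [453 134   8   2  13] [456.6 134.5] [ 724.3 -520.5   32. ]
top R [455 137   7   3  12] [458.2 137.8] [ 712.1 -525.5   32. ]
top R [298 147   7   2  13] [301.2 147.5] [677.9  37.1  32. ]
top R [638 180   2  14  24] [638.6 186.5] [  532.7 -1155.1    32. ]
top R [374 192   4   3  10] [375.7 192.8] [ 513.4 -225.7   32. ]
top B [256 197   7   3  13] [259.5 197.6] [497.7 183.   32. ]
top B [629 333  11   2  16] [634.2 333.4] [   30.5 -1087.9    32. ]
top B [625 352   3   5   8] [626.1 353.9] [  -35.6 -1054.     32. ]
top B [626 358   5   8  14] [627.2 362.1] [  -62. -1055.    32.]
scene R [316 117  11  13  54] [321.4 124.5] [ 786.3 -482.9   32. ]
scene R [328 119   4   7  18] [329.2 121.8] [ 771.4 -518.3   32. ]
scene R [330 127   4   7  15] [331.4 130. ] [ 729.9 -479.2   32. ]
scene R [333 
[... 495 characters left out ...]
 752.3 -749.2   32. ]
scene B [308 130   6   4  10] [310.9 131.2] [ 793.2 -420.    32. ]
scene B [304 136   6   6  15] [306.5 137.8] [ 779.9 -375.1   32. ]
scene B [288 139   6   5  11] [290.4 141. ] [ 819.2 -318.4   32. ]
scene B [291 144   9   4  13] [295.2 146.1] [ 782.6 -306.4   32. ]
scene B [273 158   8   7  14] [276.6 160.6] [ 783.5 -195.2   32. ]
scene B [352 173   5   6  16] [353.7 174.9] [ 499.5 -314.7   32. ]
red [ 514.  -225.4   32. ] [ 405.6 -202.3   32. ] 110.84545880415712 -12.041452956411684
blue [ 492.4 -313.8   32. ] [ 387.  -289.9   32. ] 108.06035485879455 -12.76836723233462
tipS red [ 418.6 -202.5   32. ]
knob (array([448. ,  87.1, 214.8]), np.float64(19.18409453796631))
```

```bash
cat >> h.py <<'E'
np.set_printoptions(precision=2,suppress=True)
YD=np.radians(6.6); EX=np.array([np.cos(YD),np.sin(YD),0]); EY=np.array([-np.sin(YD),np.cos(YD),0]); C=np.array([573.,104,0])
def D(x,y,z): return C+EX*x+EY*y+[0,0,z]
def go(p,ang,base_ang=None):
    """delta to p in tool axes (cm) once turned to jaw angle ang; turn in rad"""
    s=manip.state(); R=np.array(s["tool_rot"]); a=np.degrees(np.arctan2(R[1,1],R[0,1]))
    y=np.array([np.cos(np.radians(ang)),np.sin(np.radians(ang)),0]); x=np.array([0,0,-1.]); z=np.cross(x,y)
    d=(np.array(p)-s["tool_pos"])/10
    print("t",s["clock"],"pos",np.array(s["tool_pos"]),"jaw",a,"down",R[:,0],"w",s["width"],"F",np.array(s["ft_force"]))
    print("turn",-np.radians(ang-a),"then xyz cm",np.array([d@x,d@y,d@z]),"| now-axes",R.T@d)
E
python3 - <<'E'
from h import *
print(D(-120,0,205),proj("top",D(-120,0,205)),proj("scene",D(-120,0,205)))
go(D(-120,55,270),-83.4)
E
```

```text
[453.8   90.21 205.  ] [281.14 203.63] [289.41 215.46]
t 0.3 pos [ 211.22 -588.    225.3 ] jaw -70.24287025465297 down [-0.  0. -1.] w 85.37282874140658 F [0.12 0.45 0.84]
turn 0.22963523416838885 then xyz cm [ -4.47 -70.08 -31.89] | now-axes [ -4.42 -60.99 -47.01]
```

>>> carry_out(
  steps=[
    [-2.2,0,0,0.115,0],
    [-2.2,0,0,0.115,0],
    [0,-5,-2.28,0,0],
    [0,-5,-2.28,0,0],
    [0,-5,-2.28,0,0],
    [0,-5,-2.28,0,0],
    [0,-5,-2.28,0,0],
    [0,-5,-2.28,0,0],
    [0,-5,-2.28,0,0],
    [0,-5,-2.28,0,0],
    [0,-5,-2.28,0,0],
    [0,-5,-2.28,0,0],
  ],
)

```text
clock: 1.8
tool_pos: [388.6, -54.3, 271.3]
tool_rot: [[0.006, 0.098, -0.995], [-0.001, -0.995, -0.098], [-1.0, 0.001, -0.006]]
ft_force: [0.6, -0.3, 1.4]
width: -0.3
```

```bash
python3 - <<'E'
from h import *
go(D(-120,55,270),-83.4)
E
```

```text
t 1.8 pos [388.62 -54.27 271.3 ] jaw -84.37597076377602 down [ 0.01 -0.   -1.  ] w -0.2895240471529071 F [ 0.59 -0.26  1.43]
turn -0.01703390323109533 then xyz cm [  0.13 -19.1   -8.13] | now-axes [  0.16 -19.24  -7.81]
```

>>> carry_out(
  steps=[
    [0,-4.8,-1.95,0,0],
    [0,-4.8,-1.95,0,0],
    [0,-4.8,-1.95,0,0],
    [0,-4.8,-1.95,-0.017,0],
    [0,0,0,0,0],
  ],
)

```text
clock: 2.42
tool_pos: [448.5, 155.0, 272.8]
tool_rot: [[0.011, 0.121, -0.993], [-0.001, -0.993, -0.121], [-1.0, 0.002, -0.01]]
ft_force: [-0.7, -0.1, 0.5]
width: -0.4
```

```bash
python3 - <<'E'
from h import *
go(D(-120,55,205),-83.4)
cv2.imwrite("pics/s2.png",cv2.resize(cal("scene")["image"][130:290,200:400,::-1],None,fx=3.5,fy=3.5,interpolation=cv2.INTER_CUBIC))
E
```

```text
t 2.425 pos [448.5  155.04 272.77] jaw -83.02473957431361 down [ 0.01 -0.   -1.  ] w -0.351690155174715 F [-0.67 -0.13  0.51]
turn 0.00654952998066304 then xyz cm [6.78 1.   0.22] | now-axes [6.78 0.99 0.3 ]
```

View pics/s2.png

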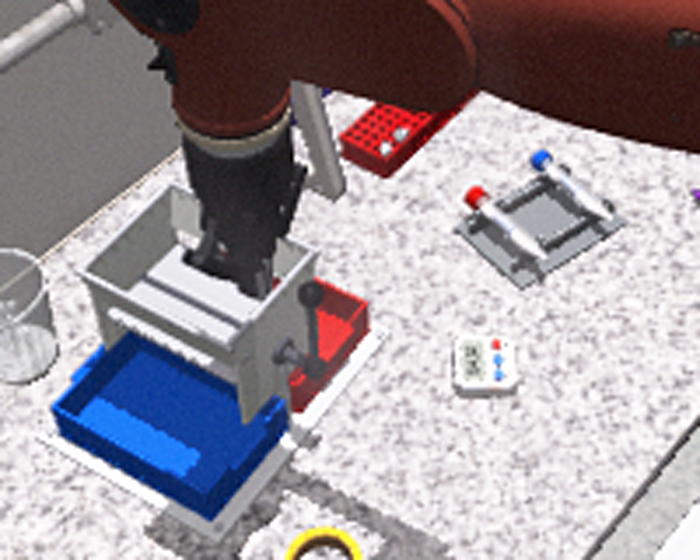

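```bash
python3 - <<'E'
from h import *
p=proj("scene",[448.5,155,248]);print(p,(p-[200,130])*3.5)
p=proj("scene",D(-120,0,205));print(p,(p-[200,130])*3.5)
E
```

```text
[274.37 220.42] [260.29 316.47]
[289.41 215.46] [312.92 299.11]
```

>>> carry_out(
  steps=[
    [3.5,0.5,0.15,0,0],
    [3.5,0.5,0.15,0,0],
    [0,0,0,0,0],
  ],
)

```text
clock: 2.9
tool_pos: [447.4, 137.9, 202.4]
tool_rot: [[0.013, 0.113, -0.993], [-0.003, -0.994, -0.113], [-1.0, 0.004, -0.012]]
ft_force: [0.4, 0.1, 0.7]
width: 0.2
```

```bash
python3 - <<'E'
from h import *
go(D(-120,25,205),-83.4)
for n,sl in(("scene",np.s_[130:290,200:400]),("top",np.s_[130:250,220:380])):
    cv2.imwrite(f"pics/{n}3.png",cv2.resize(cal(n)["image"][sl][:,:,::-1],None,fx=3.5,fy=3.5,interpolation=cv2.INTER_CUBIC))
E
```

```text
t 2.9 pos [447.39 137.9  202.41] jaw -83.50054680950484 down [ 0.01 -0.   -1.  ] w 0.231610967897086 F [0.42 0.08 0.73]
turn -0.001754872878234888 then xyz cm [-0.26  2.31 -0.09] | now-axes [-0.25  2.31 -0.1 ]
```

View pics/scene3.png

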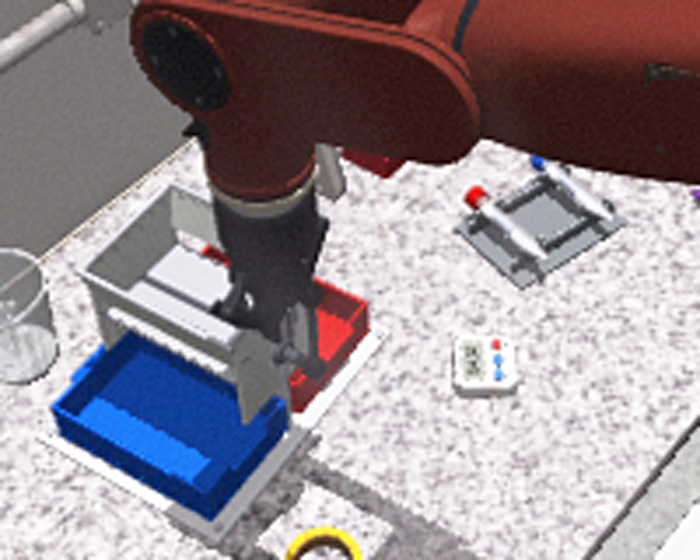

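View pics/top3.png

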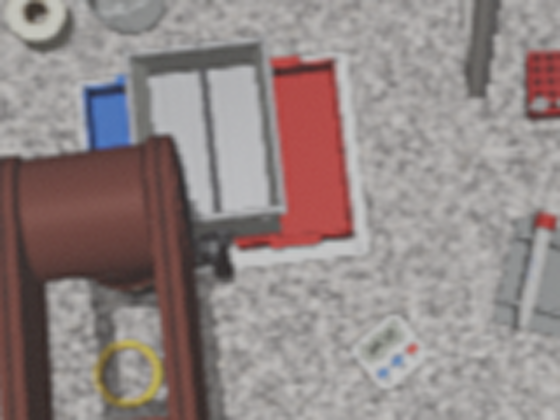

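>>> carry_out(
  steps=[
    [0,1.5,0,0,0],
    [0,1.5,0,0,0],
    [0,1.2,0,0,0],
    [0,1.2,0,0,0],
    [0,1,0,0,0],
  ],
)

```text
clock: 3.62
tool_pos: [460.2, 70.3, 211.1]
tool_rot: [[0.027, 0.113, -0.993], [-0.002, -0.994, -0.113], [-1.0, 0.005, -0.026]]
ft_force: [-0.1, 0.3, -0.3]
width: 0.3
```

```bash
python3 - <<'E'
from h import *
s=manip.state();print("y in div",(np.array(s["tool_pos"])-C)@EY,(np.array(s["tool_pos"])-C)@EX)
go(D(-120,-28,202),-83.4)
E
```

```text
y in div -20.471885371787643 -115.9656683551251
t 3.625 pos [460.16  70.34 211.07] jaw -83.50074383480036 down [ 0.03 -0.   -1.  ] w 0.25550622468919537 F [-0.12  0.27 -0.32]
turn -0.0017583116183514328 then xyz cm [0.91 0.75 0.4 ] | now-axes [0.9  0.75 0.43]
```

>>> carry_out(
  steps=[
    [0.5,0.5,0.3,0,0],
    [0.2,0.4,0.1,0,0],
    [0,0.2,0,0,0],
  ],
)

```text
clock: 4.0
tool_pos: [457.1, 57.7, 203.0]
tool_rot: [[0.026, 0.112, -0.993], [-0.002, -0.994, -0.112], [-1.0, 0.004, -0.025]]
ft_force: [0.1, -0.3, 0.3]
width: -0.1
```

```bash
python3 - <<'E'
from h import *
s=manip.state();print("y in div",(np.array(s["tool_pos"])-C)@EY,(np.array(s["tool_pos"])-C)@EX)
go(D(-120,-28,202),-83.4)
for n,sl in(("scene",np.s_[130:290,200:400]),("top",np.s_[130:250,220:380])):
    cv2.imwrite(f"pics/{n}4.png",cv2.resize(cal(n)["image"][sl][:,:,::-1],None,fx=3.5,fy=3.5,interpolation=cv2.INTER_CUBIC))
E
```

```text
y in div -32.63814267834621 -120.43715187275158
t 4.0 pos [457.11  57.74 203.03] jaw -83.5556398581345 down [ 0.03 -0.   -1.  ] w -0.10149064354966417 F [ 0.14 -0.32  0.3 ]
turn -0.0027164279717837685 then xyz cm [ 0.1  -0.46 -0.04] | now-axes [ 0.1  -0.46 -0.04]
```

View pics/scene4.png

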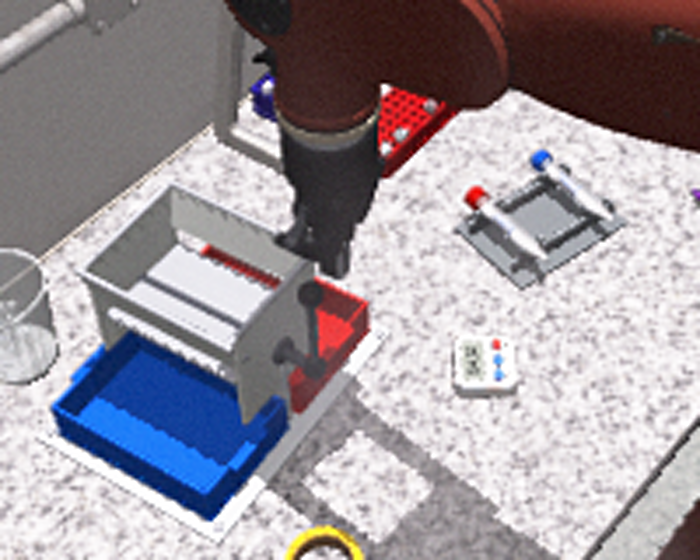

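View pics/top4.png

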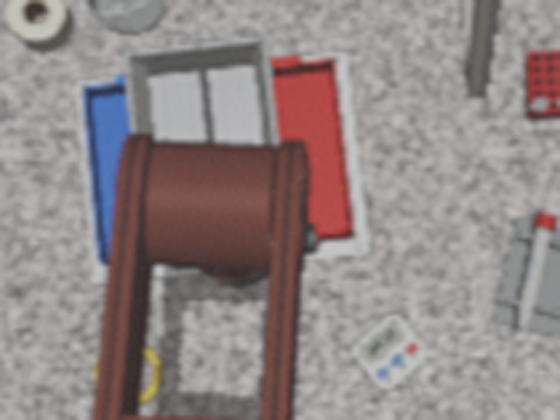

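```bash
python3 - <<'E'
from h import *
for z in (178,203,230,260):
    for n,o in(("scene",(200,130)),("top",(220,130))):
        p=proj(n,[457-(203-z)*.026,57.7,z]);print(z,n,(p-o)*3.5)
print((proj("scene",D(-120,0,205))-[200,130])*3.5,(proj("scene",D(-95,0,110))-[200,130])*3.5,(proj("scene",D(-120,0,110))-[200,130])*3.5)
for p in [(311,291),(340,272)]:
  for z in (180,205,220): print(p,z,onz("scene",p[0]/3.5+200,p[1]/3.5+130,z))
E
python3 - <<'E'
import cv2
i=cv2.imread("pics/scene4.png");cv2.imwrite("pics/s5.png",cv2.resize(i[180:400,220:400],None,fx=3,fy=2.7,interpolation=cv2.INTER_CUBIC))
E
```

```text
178 scene [337.54 295.3 ]
178 top [252.75 258.59]
203 scene [335.57 275.71]
203 top [250.78 254.29]
230 scene [333.38 253.87]
230 top [248.57 249.48]
260 scene [330.86 228.74]
260 top [246.02 243.89]
[312.92 299.11] [296.   357.27] [319.32 369.05]
(311, 291) 180 [476.21  69.3  180.  ]
(311, 291) 205 [460.89  84.52 205.  ]
(311, 291) 220 [451.7   93.65 220.  ]
(340, 272) 180 [470.72  37.44 180.  ]
(340, 272) 205 [455.55  53.51 205.  ]
(340, 272) 220 [446.44  63.15 220.  ]
```

View pics/s5.png

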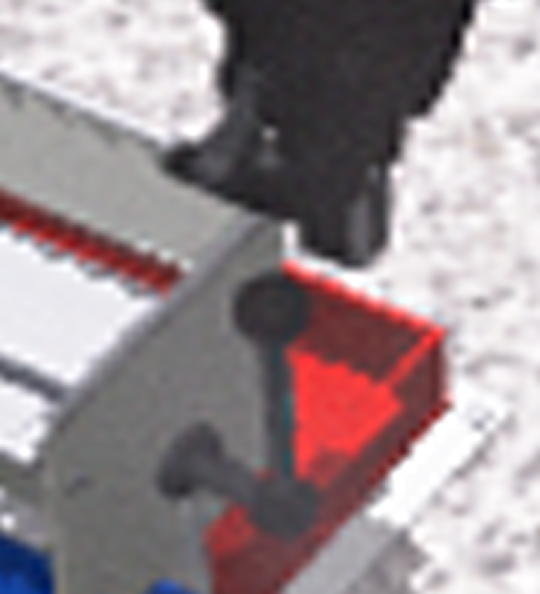

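```bash
python3 - <<'E'
from h import *
t=cv2.imread("pics/top0.png")[190:220,265:305]; s=cv2.imread("pics/scene0.png")[200:245,270:305]
a=cv2.resize(t,None,fx=10,fy=10,interpolation=cv2.INTER_NEAREST); b=cv2.resize(s,None,fx=10,fy=10,interpolation=cv2.INTER_NEAREST)
for im,n,o in((a,"top",(265,190)),(b,"scene",(270,200))):
    for p,c in((D(-120,0,205),(0,255,0)),(D(-120,0,110),(255,0,255)),(D(-80,60,180),(0,255,255)),(D(-80,-60,180),(0,255,255))):
        q=(proj(n,p)-o+.5)*10; cv2.circle(im,tuple(int(v) for v in q),4,c,-1)
cv2.imwrite("pics/z.png",np.hstack([cv2.copyMakeBorder(a,0,150,0,0,cv2.BORDER_CONSTANT),b]))
E
```

```text
(no output)
```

View pics/z.png

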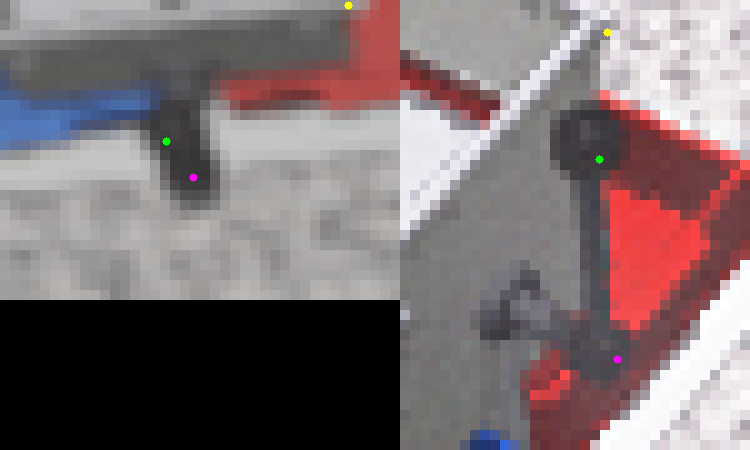

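```bash
python3 - <<'E'
from h import *
for a in((282.3,202),(281.5,202),(282.3,201)):
    p,r=tri(a,(288.1,213.5)); print(p,r,"div",(p-C)@EX,(p-C)@EY)
print(tri((284,208),(289.3,234.5)))
E
```

```text
[459.73  87.21 206.43] 2.456934389348244 div -114.4473007832639 -3.655013467171626
[458.83  89.06 208.94] 1.0635511997385354 div -115.13525746517237 -1.7190886994632244
[462.04  86.68 204.57] 0.11328927585644158 div -112.21111734087535 -4.450590447817168
(array([454.36,  91.73, 114.87]), np.float64(8.539543848463328))
```

```bash
python3 - <<'E'
from h import *
for z in(178,203): print(z,(proj("scene",[447.4,137.9,z])-[200,130]+.5)*3.5)
i=cv2.imread("pics/scene3.png")[200:400,200:400]
cv2.imwrite("pics/s6.png",cv2.resize(i,None,fx=3,fy=3,interpolation=cv2.INTER_CUBIC))
E
```

```text
178 [284.39 360.43]
203 [282.08 341.45]
```

View pics/s6.png

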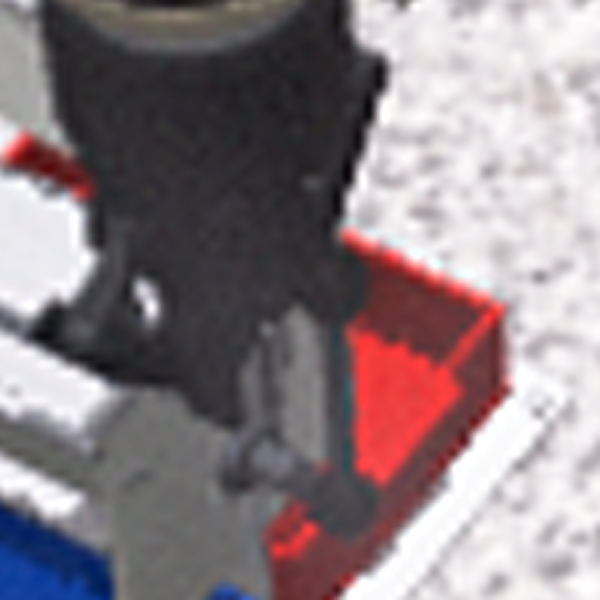

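```bash
sed -i 's/C=np.array(\[573.,104,0\])/C=np.array([577.5,102.5,0])/' h.py; python3 - <<'E'
from h import *
go(D(-120,50,253),-83.4)
E
```

```text
t 4.45 pos [457.46  57.97 203.5 ] jaw -83.53549292393932 down [ 0.03 -0.   -1.  ] w -0.18472453168914493 F [ 0.07 -0.82 -0.64]
turn -0.0023647976358952072 then xyz cm [-4.95 -8.04 -0.44] | now-axes [-4.98 -8.02 -0.55]
```

>>> carry_out(
  steps=[
    [-5,0,0,0,0],
    [0,-4,-0.3,0,0],
    [0,-4,-0.3,0,0],
    [0,0,0,0,0],
    [3.4,0,0,0,0],
    [3.4,0,0,0,0],
    [0,0,0,0,0],
  ],
)

```text
clock: 5.32
tool_pos: [455.7, 139.1, 186.4]
tool_rot: [[0.029, 0.113, -0.993], [-0.002, -0.994, -0.113], [-1.0, 0.005, -0.028]]
ft_force: [-0.2, -0.1, 0.0]
width: -0.1
```

```bash
python3 - <<'E'
from h import *
s=manip.state();print("y in div",(np.array(s["tool_pos"])-C)@EY,(np.array(s["tool_pos"])-C)@EX)
go(D(-118,45,186),-83.4)
for n,sl in(("scene",np.s_[150:270,230:350]),):
    cv2.imwrite(f"pics/{n}7.png",cv2.resize(cal(n)["image"][sl][:,:,::-1],None,fx=5,fy=5,interpolation=cv2.INTER_CUBIC))
E
```

```text
y in div 50.30929226824064 -116.7613464366102
t 5.325 pos [455.73 139.06 186.42] jaw -83.53770389486314 down [ 0.03 -0.   -1.  ] w -0.08840199264637545 F [-0.18 -0.08  0.01]
turn -0.00240338635818184 then xyz cm [0.04 0.53 0.12] | now-axes [0.04 0.53 0.12]
```

View pics/scene7.png

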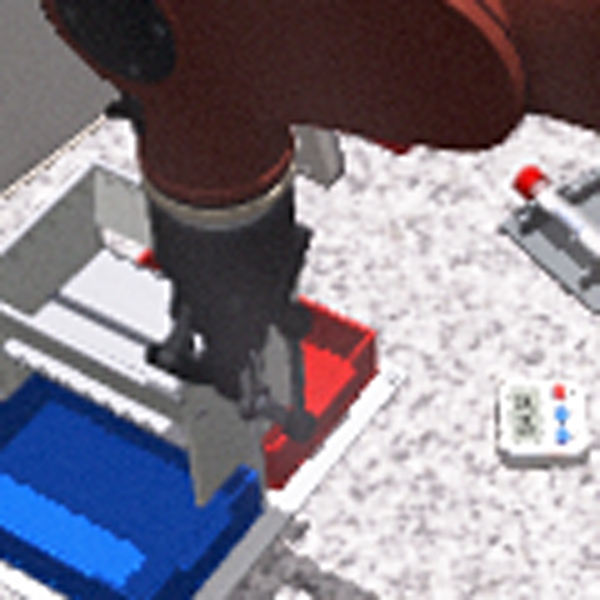

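```bash
python3 - <<'E'
from h import *
for z in(161,186,210,234): print(z,(proj("scene",[455.7,139.1,z])-[230,150]+.5)*5)
i=cal("scene")["image"][190:245,255:310,::-1]
cv2.imwrite("pics/s8.png",cv2.resize(i,None,fx=10,fy=10,interpolation=cv2.INTER_NEAREST))
print("tip241 on z",(proj("scene",[455.7,139.1,161])-[255,190]+.5)*10)
E
```

```text
161 [246.5  427.14]
186 [243.11 400.58]
210 [239.74 374.29]
234 [236.27 347.18]
tip241 on z [243.01 454.29]
```

View pics/s8.png

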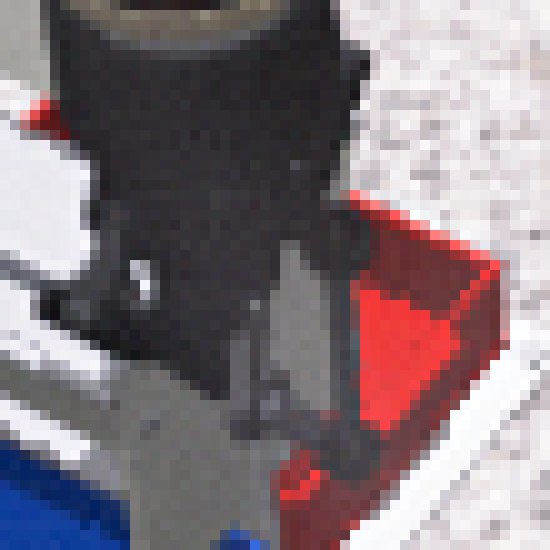

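>>> carry_out(
  steps=[
    [0,1,0,0,0],
    [0,1,0,0,0],
    [0,1,0,0,0],
    [0,0.8,0,0,0],
  ],
)

```text
clock: 5.92
tool_pos: [464.9, 99.1, 194.3]
tool_rot: [[0.041, 0.112, -0.993], [-0.0, -0.994, -0.112], [-0.999, 0.005, -0.041]]
ft_force: [-0.4, 0.8, -1.8]
width: 0.1
```

```bash
cat >> h.py <<'E'
def shot(name,n="scene",r=(190,245,255,310),f=10):
    i=cams.read_camera(n)["image"][r[0]:r[1],r[2]:r[3],::-1]
    cv2.imwrite(f"pics/{name}.png",cv2.resize(i,None,fx=f,fy=f,interpolation=cv2.INTER_CUBIC))
def dv():
    s=manip.state();p=np.array(s["tool_pos"])-C;print("div",p@EX,p@EY,p[2],"F",np.array(s["ft_force"]),"t",s["clock"])
E
python3 - <<'E'
from h import *
dv(); shot("s9")
E
```

```text
div -112.24454784940663 9.593110697466964 194.29587799331796 F [-0.4   0.82 -1.82] t 5.925
```

View pics/s9.png

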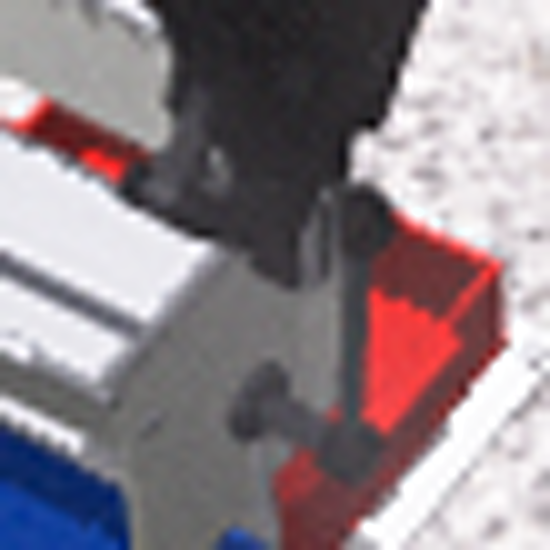

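```bash
python3 - <<'E'
from h import *
for z in (160,175,190): print(z,onz("scene",286,217.5,z))
print("knob",[onz("scene",255+36.3-.5,190+21.8-.5,z) for z in(200,205)])
print(proj("scene",[465.5,99,170]), proj("scene",[465.5,99,178]))
E
```

```text
160 [483.81  75.6  160.  ]
175 [474.7   84.44 175.  ]
190 [465.58  93.28 190.  ]
knob [array([464.16,  72.55, 200.  ]), array([461.1 ,  75.64, 205.  ])]
[285.18 223.01] [285.   221.29]
```

>>> carry_out(
  steps=[
    [0.8,0,0.4,0,0],
    [0.6,0.3,0.2,0,0],
    [0.3,0.5,0.2,0,0],
  ],
)

```text
clock: 6.4
tool_pos: [458.4, 90.3, 176.0]
tool_rot: [[0.042, 0.112, -0.993], [-0.0, -0.994, -0.112], [-0.999, 0.005, -0.042]]
ft_force: [0.8, 1.3, 1.1]
width: 0.1
```

```bash
python3 - <<'E'
from h import *
dv(); shot("s10")
E
```

```text
div -119.69773010334055 1.550848119410242 176.0063441020722 F [0.8  1.3  1.11] t 6.4
```

View pics/s10.png

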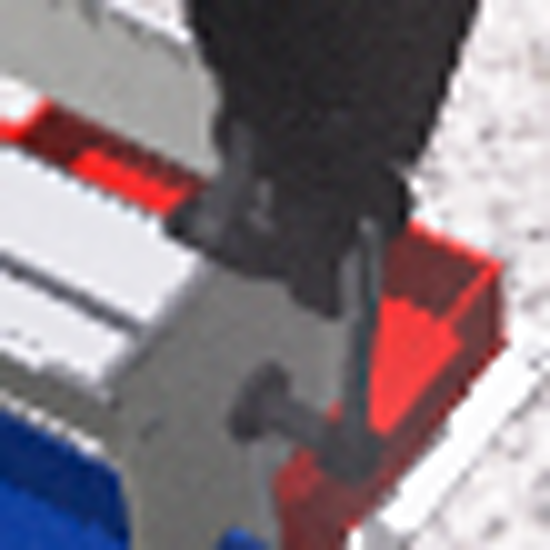

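>>> carry_out(
  steps=[
    [0,0.8,0.1,0,0],
    [0.1,0.8,0.1,0,0],
    [0.1,0.6,0.1,0,0],
  ],
)

```text
clock: 6.82
tool_pos: [457.1, 66.6, 172.8]
tool_rot: [[0.04, 0.113, -0.993], [-0.0, -0.994, -0.113], [-0.999, 0.005, -0.04]]
ft_force: [1.0, 2.2, -0.6]
width: 0.2
```

```bash
python3 - <<'E'
from h import *
dv(); shot("s11")
E
```

```text
div -123.68808293327447 -21.87207856117291 172.8366057911162 F [ 0.97  2.18 -0.57] t 6.825
```

View pics/s11.png

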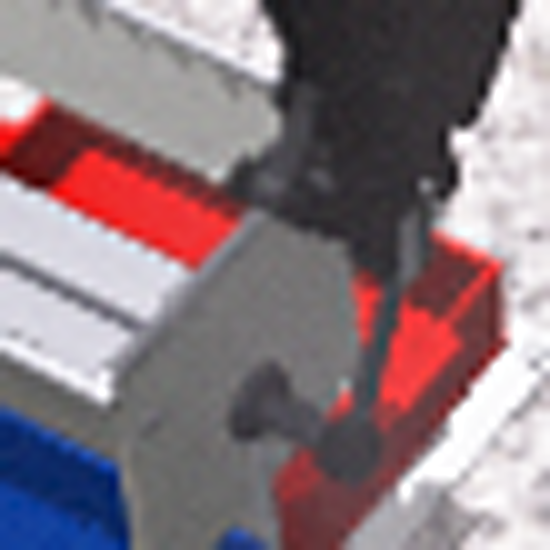

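>>> carry_out(
  steps=[
    [-0.3,0.5,0,0,0],
    [-0.2,0.4,0,0,0],
    [0,0.4,0,0,0],
  ],
)

```text
clock: 7.25
tool_pos: [457.1, 58.1, 177.4]
tool_rot: [[0.037, 0.112, -0.993], [0.012, -0.994, -0.112], [-0.999, -0.008, -0.038]]
ft_force: [-1.4, 21.9, -1.7]
width: 0.1
```

```bash
python3 - <<'E'
from h import *
dv(); shot("s12")
E
```

```text
div -124.69600988237197 -30.26237657667548 177.39468042157813 F [-1.37 21.87 -1.67] t 7.25
```

View pics/s12.png

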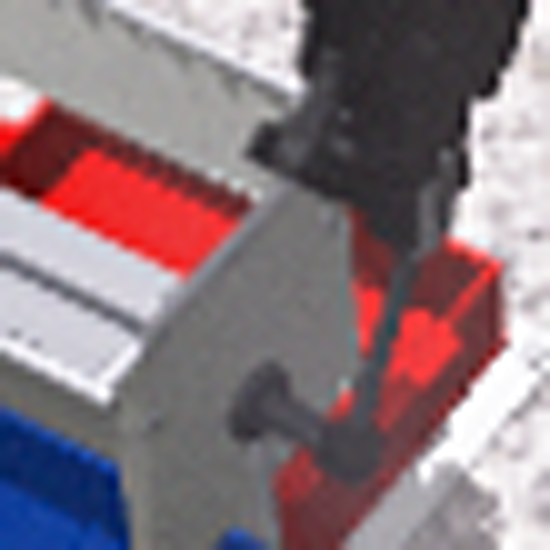

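The end stop is reached: 22 N, with the lever leaning right and the flap tilted towards red. I'll back off, lift and head for the red tube.

>>> carry_out(
  steps=[
    [0,-1.5,0,0,0],
    [0,-1,0,0,0],
    [-4.5,0,0,0,0],
    [-4.5,0,0,0,0],
    [0,0,0,0.165,4.5],
    [0,0,0,0.165,4.5],
  ],
)

```text
clock: 8.05
tool_pos: [451.3, 82.2, 272.2]
tool_rot: [[0.039, -0.223, -0.974], [0.007, -0.975, 0.223], [-0.999, -0.016, -0.037]]
ft_force: [0.1, -0.7, 0.8]
width: 35.7
```

```bash
python3 - <<'E'
from h import *
dv(); shot("s13"); go([465,-214,130],-102.4)
E
```

```text
div -127.70840810827029 -5.629205954112386 272.22014654520626 F [ 0.1  -0.65  0.8 ] t 8.05
t 8.1 pos [451.62  82.25 272.65] jaw -103.26249332014268 down [ 0.04  0.01 -1.  ] w 43.0255202358844 F [ 0.1   0.11 -0.34]
turn -0.015053348212947218 then xyz cm [14.26 28.65 -7.67] | now-axes [14.09 28.76 -7.57]
```

View pics/s13.png

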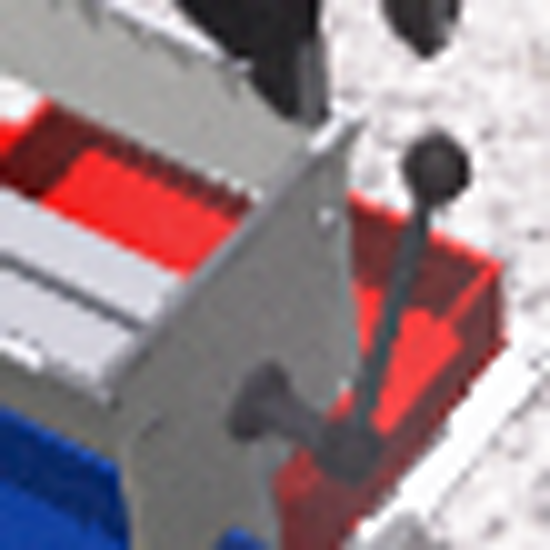

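```bash
python3 - <<'E'
from h import *
print((onz("scene",298.2,206.3,188)-C)@EY,(onz("scene",298.2,206.3,188)-C)@EX,(onz("scene",298.2,206.3,193)-C)@EY)
E
```

```text
-53.078080550092565 -117.34007594223777 -49.50336886573652
```

>>> carry_out(
  steps=[
    [1,4.8,-1.25,0,6],
    [1,4.8,-1.25,0,6],
    [2,4.8,-1.25,0,6],
    [2,4.8,-1.25,0,6],
    [3,4.8,-1.25,0,6],
    [3,4.5,-1.25,-0.015,6],
    [0,0,0,0,6],
  ],
)

```text
clock: 9.02
tool_pos: [472.1, -219.9, 148.4]
tool_rot: [[0.042, -0.17, -0.985], [0.004, -0.985, 0.17], [-0.999, -0.011, -0.041]]
ft_force: [0.7, 1.0, 1.3]
width: 60.0
```

```bash
python3 - <<'E'
from h import *
go([465,-214,60],-102.4); shot("s14",r=(150,240,300,420),f=6); shot("t14",n="top",r=(160,250,340,430),f=6)
E
```

```text
t 9.025 pos [ 472.1  -219.88  148.37] jaw -99.7896601563536 down [ 0.04  0.   -1.  ] w 59.96109089545471 F [0.72 0.96 1.31]
turn 0.04555902486762367 then xyz cm [ 8.84 -0.42  0.82] | now-axes [ 8.8  -0.36  1.16]
```

View pics/s14.png

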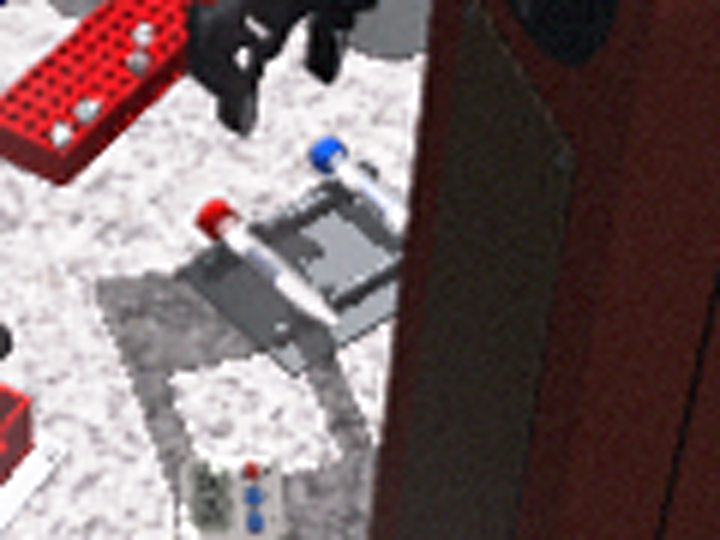

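View pics/t14.png

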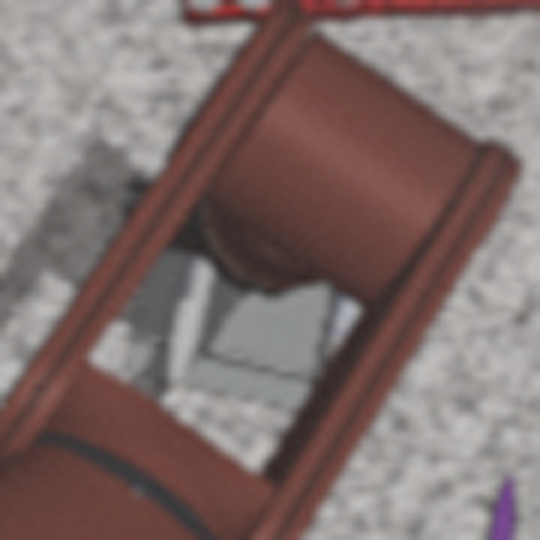

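```bash
python3 - <<'E'
from h import *
# red tube in original scene image: fit body axis
for nm,a,b in(("red",(335.7,186.2),(355.3,203.7)),):
    c,t=onz("scene",*a,32),onz("scene",*b,32); d=c-t; print(c,t,np.linalg.norm(d),np.degrees(np.arctan2(d[1],d[0])))
print(tri((375.7,192.8),(335.1,185.9)))
g=[tuple(map(float,p)) for p in ()]
im=cal("top")["image"]
z=cv2.imread("pics/top0.png")[185:240,360:415]
cv2.imwrite("pics/z2.png",cv2.resize(z,None,fx=10,fy=10,interpolation=cv2.INTER_NEAREST))
E
```

```text
[ 517.26 -225.47   32.  ] [ 410.97 -198.95   32.  ] 109.54786217158691 -14.00927791144493
(array([ 515.27, -223.72,   35.72]), np.float64(5.712152235099686))
```

View pics/z2.png

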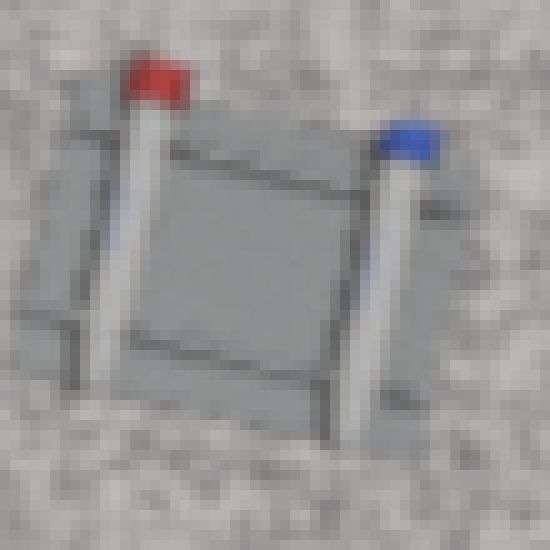

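```bash
python3 - <<'E'
from h import *
for p in((372.2,208.5),(396.7,213)): print(onz("top",*p,32))
for a,b in(((374,186+8.5),(369.3,223)),((399.8,201.5),(394.3,228.5))):
    c,t=onz("top",*a,32),onz("top",*b,32);d=c-t;print(c,t,np.degrees(np.arctan2(d[1],d[0])))
go([467,-214,60],-102.6)
E
```

```text
[ 457.78 -212.26   32.  ]
[ 441.63 -297.7    32.  ]
[ 507.36 -219.54   32.  ] [ 406.92 -201.17   32.  ] -10.369541523494963
[ 482.18 -309.69   32.  ] [ 387.42 -287.88   32.  ] -12.959950931347558
t 9.275 pos [ 474.71 -217.27  152.7 ] jaw -99.6715681318619 down [ 0.05  0.   -1.  ] w 59.884929085317026 F [ 0.3   0.87 -0.43]
turn 0.05111077801933812 then xyz cm [ 9.27 -0.15  0.82] | now-axes [ 9.22 -0.1   1.26]
```

>>> carry_out(
  steps=[
    [4.2,-0.05,0.8,0.048,6],
    [4.2,0,0.4,0,6],
    [0.5,0,0,0,6],
    [0,0,0,0,6],
  ],
)

```text
clock: 9.78
tool_pos: [472.4, -213.1, 68.4]
tool_rot: [[0.059, -0.208, -0.976], [-0.005, -0.978, 0.208], [-0.998, -0.007, -0.059]]
ft_force: [0.1, -0.6, 0.2]
width: 60.1
```

```bash
python3 - <<'E'
from h import *
go([463.5,-213.5,38],-102.4); shot("s15",r=(150,240,300,420),f=6)
E
```

```text
t 9.775 pos [ 472.42 -213.07   68.36] jaw -101.98150209598384 down [ 0.06 -0.01 -1.  ] w 60.06431782227437 F [ 0.07 -0.56  0.2 ]
turn 0.007304166337777256 then xyz cm [3.04 0.23 0.86] | now-axes [2.98 0.25 1.04]
```

View pics/s15.png

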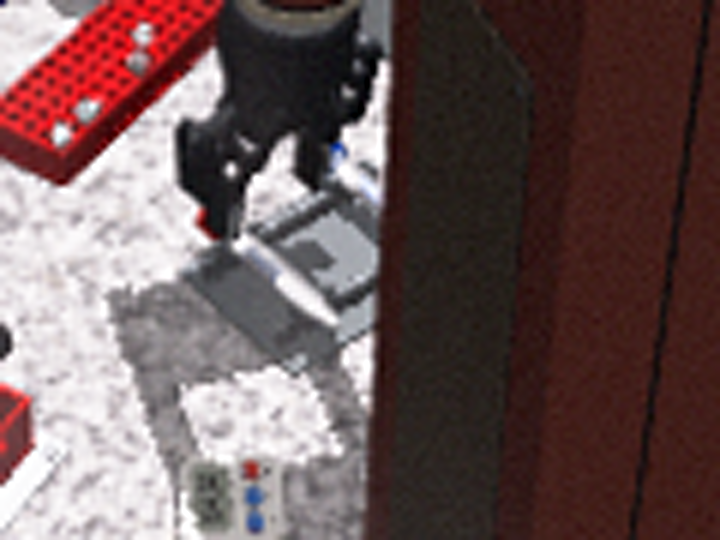

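```bash
python3 - <<'E'
from h import *
for z in(43,50,60): print(z,onz("scene",300+275/6,150+210/6,z),onz("scene",300+232/6,150+240/6,z),onz("scene",300+317/6,150+187/6,z))
print((proj("scene",[463.5,-213.5,32])-[300,150])*6)
E
```

```text
43 [ 485.6  -244.34   43.  ] [ 491.12 -207.96   43.  ] [ 476.94 -276.19   43.  ]
50 [ 481.8  -238.58   50.  ] [ 487.28 -202.43   50.  ] [ 473.19 -270.22   50.  ]
60 [ 476.37 -230.35   60.  ] [ 481.79 -194.54   60.  ] [ 467.84 -261.7    60.  ]
[273.93 267.88]
```

>>> carry_out(
  steps=[
    [1.2,0.1,0.5,0.007,6],
    [1.2,0.1,0.5,0,6],
    [0,0,0,0,6],
  ],
)

```text
clock: 10.25
tool_pos: [464.8, -214.5, 45.1]
tool_rot: [[0.063, -0.215, -0.975], [-0.008, -0.977, 0.215], [-0.998, -0.006, -0.064]]
ft_force: [0.0, 0.1, -0.5]
width: 60.4
```

```bash
python3 - <<'E'
from h import *
go([463.5,-213.5,38],-102.4); shot("s16",r=(150,240,300,420),f=6)
E
```

```text
t 10.25 pos [ 464.82 -214.47   45.08] jaw -102.41998664439424 down [ 0.06 -0.01 -1.  ] w 60.39726116396777 F [ 0.04  0.09 -0.55]
turn -0.0003488327511047018 then xyz cm [ 0.71 -0.07  0.15] | now-axes [ 0.7  -0.06  0.19]
```

View pics/s16.png

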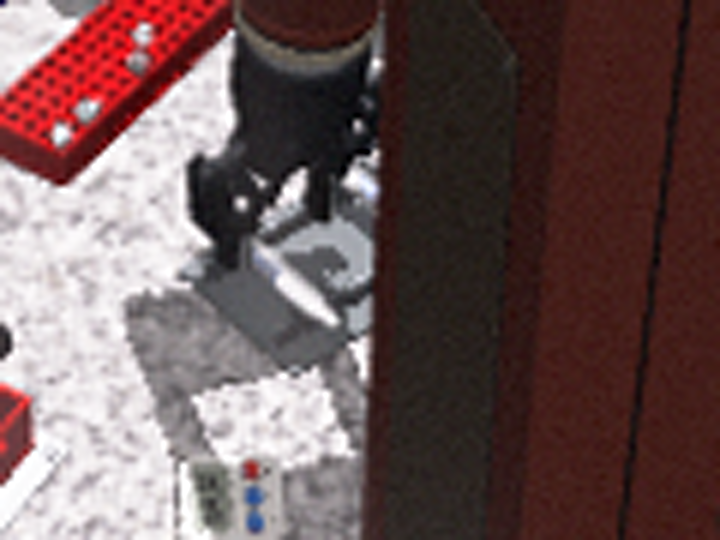

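>>> carry_out(
  steps=[
    [0.7,0,0.15,0,6],
    [0.2,0,0,0,6],
    [0,0,0,0,1],
    [0,0,0,0,1],
    [0,0,0,0,1],
    [0,0,0,0,1],
    [0,0,0,0,1],
  ],
  grip_force=30,
)

```text
clock: 11.18
tool_pos: [465.1, -215.0, 36.7]
tool_rot: [[0.065, -0.215, -0.974], [-0.009, -0.977, 0.215], [-0.998, -0.005, -0.066]]
ft_force: [-0.8, 0.8, -0.7]
width: 10.3
```

```bash
python3 - <<'E'
from h import *
go([463.5,-213.5,38],-102.4); shot("s17",r=(150,240,300,420),f=6)
E
```

```text
t 11.175 pos [ 465.15 -215.03   36.68] jaw -102.42550139570618 down [ 0.07 -0.01 -1.  ] w 10.251574475270957 F [-0.79  0.81 -0.67]
turn -0.0004450833189266467 then xyz cm [-0.13 -0.11  0.19] | now-axes [-0.14 -0.11  0.18]
```

View pics/s17.png

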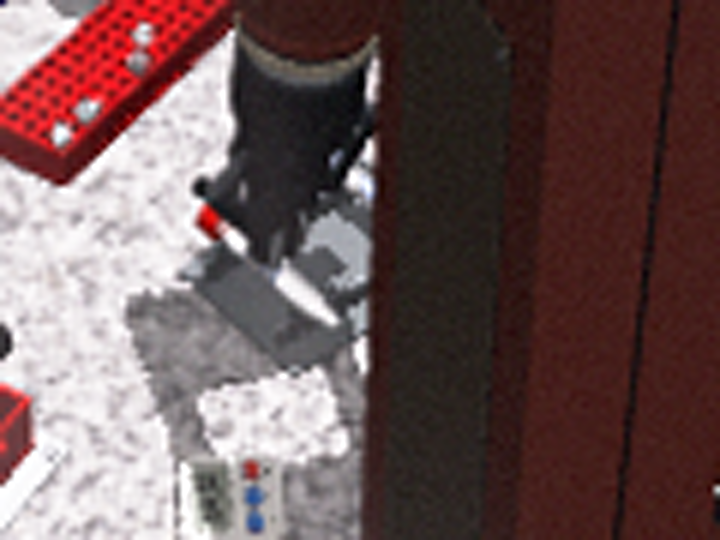

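The fingers closed to the commanded 10 mm instead of stopping on the 16 mm tube, so the tips are too high. That agrees with the pictures. I'll reopen, go lower and check the force.

>>> carry_out(
  steps=[
    [0,0,0,0,5],
    [0,0,0,0,5],
    [0,0,0,0,5],
    [0.7,0,0.1,0,5],
    [0.6,0,0.05,0,5],
    [0.4,0,0,0,5],
    [0,0,0,0,5],
  ],
)

```text
clock: 12.1
tool_pos: [464.4, -214.6, 17.9]
tool_rot: [[0.065, -0.215, -0.974], [-0.009, -0.977, 0.215], [-0.998, -0.005, -0.065]]
ft_force: [0.4, 0.4, 0.6]
width: 50.0
```

```bash
python3 - <<'E'
from h import *
go([463.5,-213.5,18],-102.4); shot("s18",r=(150,240,300,420),f=6)
E
```

```text
t 12.1 pos [ 464.36 -214.61   17.9 ] jaw -102.42883966043526 down [ 0.06 -0.01 -1.  ] w 50.006856289335005 F [0.37 0.42 0.64]
turn -0.0005033470297523018 then xyz cm [-0.01 -0.09  0.11] | now-axes [-0.02 -0.09  0.11]
```

View pics/s18.png

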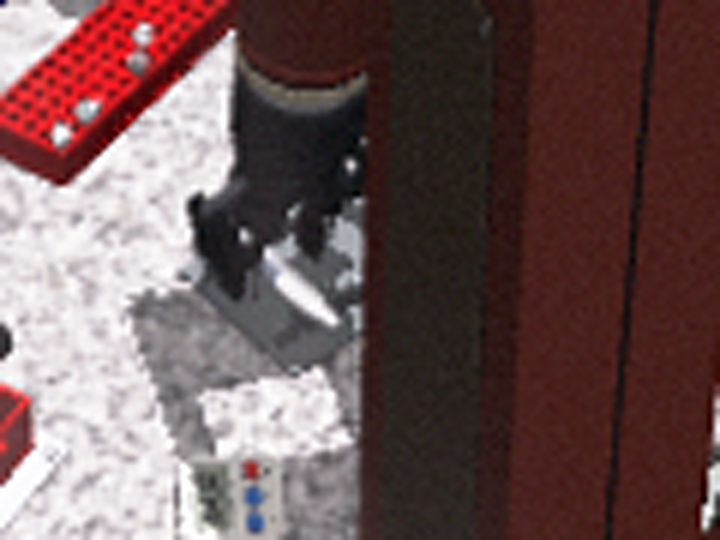

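>>> carry_out(
  steps=[
    [0,0,0,0,1],
    [0,0,0,0,1],
    [0,0,0,0,1],
    [0,0,0,0,1],
    [0,0,0,0,1],
  ],
  grip_force=30,
)

```text
clock: 12.78
tool_pos: [464.8, -214.7, 18.6]
tool_rot: [[0.065, -0.215, -0.974], [-0.009, -0.977, 0.215], [-0.998, -0.005, -0.066]]
ft_force: [-0.0, -0.1, -0.1]
width: 14.8
```

```bash
python3 - <<'E'
from h import *
go([463.5,-213.5,18],-102.4); shot("s19",r=(150,240,300,420),f=6)
E
```

```text
t 12.775 pos [ 464.75 -214.72   18.55] jaw -102.43345748819158 down [ 0.07 -0.01 -1.  ] w 14.817386587419199 F [-0.01 -0.12 -0.14]
turn -0.0005839433283900686 then xyz cm [ 0.06 -0.09  0.15] | now-axes [ 0.05 -0.09  0.15]
```

View pics/s19.png

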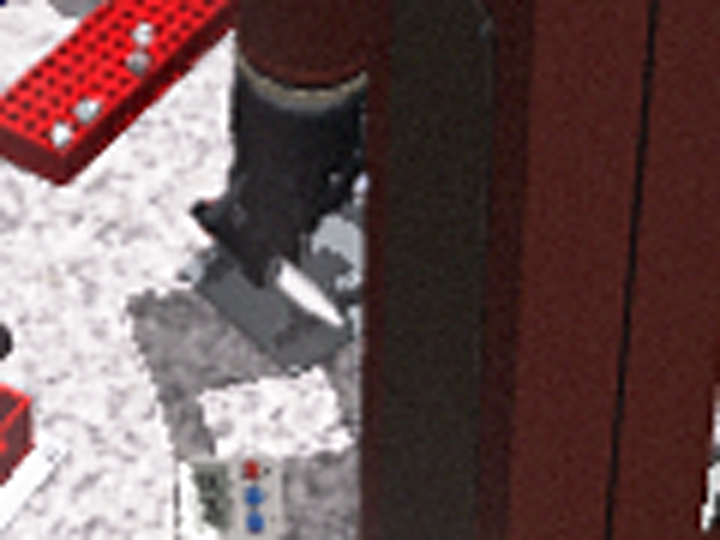

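>>> carry_out(
  steps=[
    [0,0,0,0,3],
    [0,0,0,0,3],
    [0.4,0,0.1,0,3],
    [0.3,0,0.05,0,3],
    [0,0,0,0,3],
  ],
)

```text
clock: 13.45
tool_pos: [463.8, -214.7, 11.0]
tool_rot: [[0.066, -0.215, -0.974], [-0.01, -0.977, 0.215], [-0.998, -0.005, -0.066]]
ft_force: [-0.8, 0.5, 0.3]
width: 29.4
```

```bash
python3 - <<'E'
from h import *
go([463.5,-213.5,11],-102.4); shot("s20",r=(150,240,300,420),f=6)
E
```

```text
t 13.45 pos [ 463.77 -214.67   11.02] jaw -102.42793045291411 down [ 0.07 -0.01 -1.  ] w 29.35065160543765 F [-0.79  0.49  0.31]
turn -0.0004874783649243909 then xyz cm [ 0.   -0.11  0.05] | now-axes [-0.   -0.11  0.05]
```

View pics/s20.png

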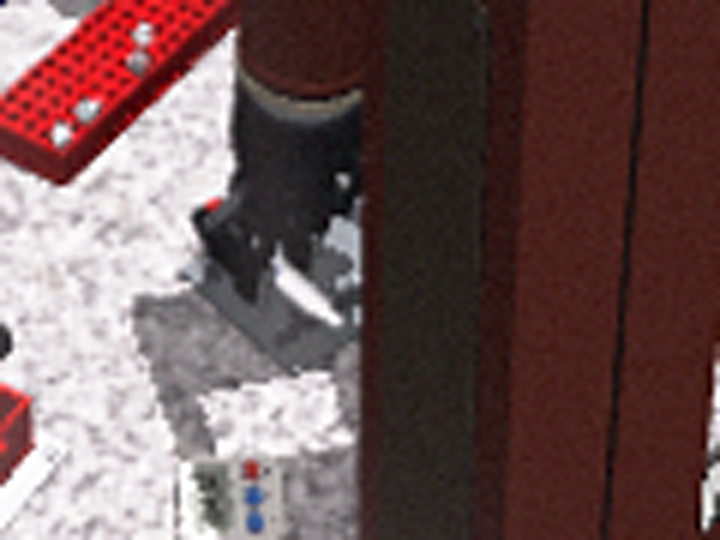

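```bash
python3 - <<'E'
from h import *
for z in(5,10,15,20,25): print(z,onz("scene",341.7,200.3,z))
E
```

```text
5 [ 472.22 -202.92    5.  ]
10 [ 469.66 -199.13   10.  ]
15 [ 467.09 -195.34   15.  ]
20 [ 464.53 -191.56   20.  ]
25 [ 461.97 -187.77   25.  ]
```

The measured fingertip height is about 5 mm above the reported TCP. The spec puts it 25 mm ahead, so there is a steady offset of about 25 mm, and I'll allow for it. It also explains why the first pass went over the knob. Now I'll grip and lift.

>>> carry_out(
  steps=[
    [0,0,0,0,1],
    [0,0,0,0,1],
    [0,0,0,0,1],
    [0,0,0,0,1],
    [-1.5,0,0,0,1],
    [-3,0,0,0,1],
    [-3,0,0,0,1],
  ],
  grip_force=30,
)

```text
clock: 14.42
tool_pos: [457.3, -212.9, 87.5]
tool_rot: [[0.062, -0.215, -0.975], [-0.007, -0.977, 0.215], [-0.998, -0.006, -0.062]]
ft_force: [0.9, -1.1, -0.1]
width: 14.8
```

```bash
python3 - <<'E'
from h import *
go(D(0,0,215),-83.4); shot("s21",r=(120,240,270,430),f=4.5)
E
```

```text
t 14.425 pos [ 457.25 -212.92   87.46] jaw -102.4227413598323 down [ 0.06 -0.01 -1.  ] w 14.758895436011553 F [ 0.86 -1.08 -0.15]
turn -0.33200946948437693 then xyz cm [-12.75 -29.95 -15.57] | now-axes [-12.21 -33.47  -5.73]
```

View pics/s21.png

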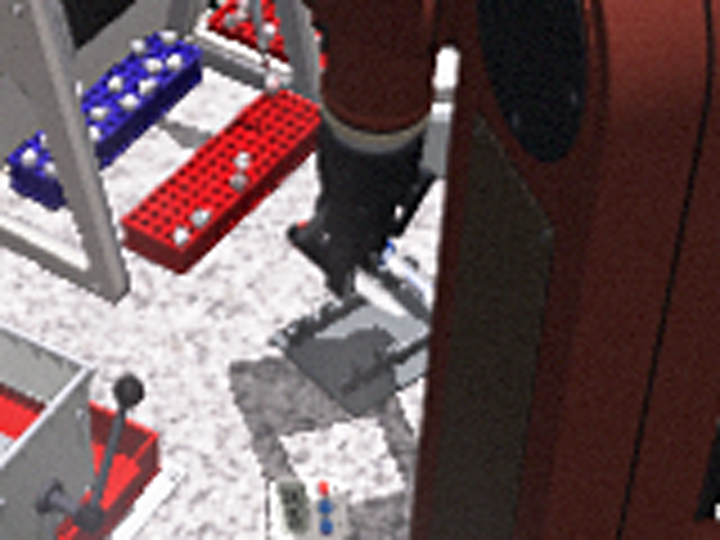

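>>> carry_out(
  steps=[
    [-4.2,0,0,0,1],
    [-4.2,0,0,-0.166,1],
    [-4.2,0,0,-0.166,1],
    [0,0,0,0,1],
  ],
)

```text
clock: 14.98
tool_pos: [451.4, -213.9, 227.1]
tool_rot: [[0.073, 0.124, -0.99], [-0.016, -0.992, -0.126], [-0.997, 0.025, -0.07]]
ft_force: [-0.4, -0.4, -0.8]
width: 15.0
```

```bash
python3 - <<'E'
from h import *
go(D(0,0,215),-83.4)
E
```

```text
t 14.975 pos [ 451.4  -213.92  227.1 ] jaw -82.85013420705013 down [ 0.07 -0.02 -1.  ] w 15.025887676619659 F [-0.44 -0.44 -0.78]
turn 0.009596968531064714 then xyz cm [  1.21 -29.98 -16.16] | now-axes [  1.63 -29.85 -16.38]
```

>>> carry_out(
  steps=[
    [0.1,-4.3,-2.35,0,1],
    [0.1,-4.3,-2.35,0,1],
    [0.1,-4.3,-2.35,0,1],
    [0.1,-4.3,-2.35,0,1],
    [0.1,-4.3,-2.35,0,1],
    [0.1,-4.3,-2.3,0,1],
    [0,-3,-1.9,0,1],
    [0,0,0,0,1],
  ],
)

```text
clock: 15.98
tool_pos: [576.2, 99.3, 222.7]
tool_rot: [[0.071, 0.11, -0.991], [-0.018, -0.994, -0.112], [-0.997, 0.026, -0.068]]
ft_force: [-0.5, 0.4, -1.0]
width: 14.7
```

```bash
python3 - <<'E'
from h import *
go(D(0,0,165),-83.4); shot("s22",r=(140,270,200,360),f=4.5); shot("t22",n="top",r=(120,230,220,360),f=5)
E
```

```text
t 15.975 pos [576.2   99.31 222.65] jaw -83.66688612268858 down [ 0.07 -0.02 -1.  ] w 14.696667530218308 F [-0.47  0.37 -0.96]
turn -0.004658041568797179 then xyz cm [ 5.77 -0.3  -0.17] | now-axes [ 5.75 -0.45  0.23]
```

View pics/s22.png

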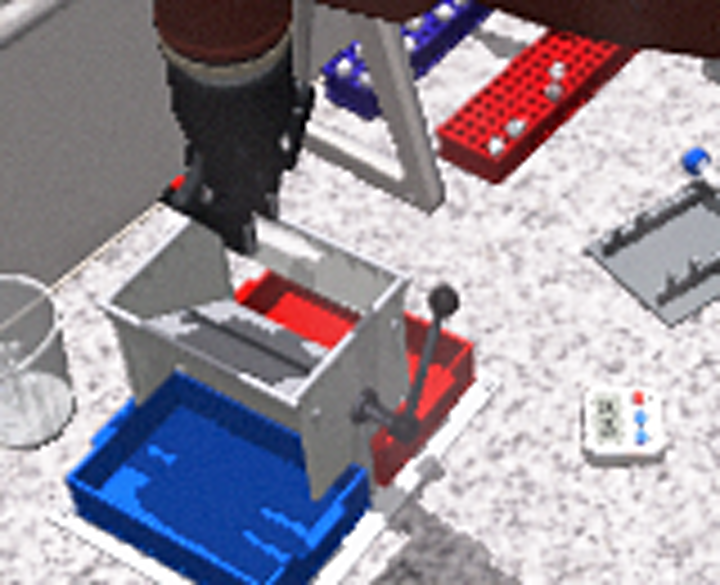

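View pics/t22.png

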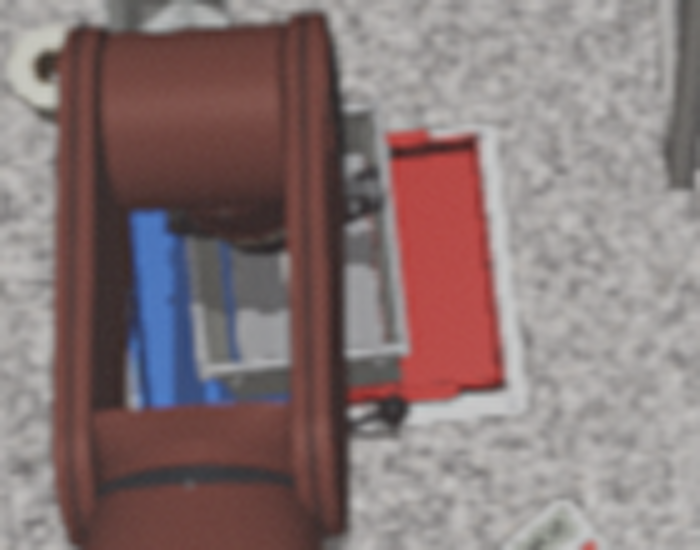

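```bash
python3 - <<'E'
from h import *
for z in(220,230,240,250): print(z,onz("scene",239.3,180.5,z))
print((proj("scene",D(0,0,180))-[200,140])*4.5,(proj("scene",[629,105,245])-[200,140])*4.5,(proj("scene",[517,92,240])-[200,140])*4.5)
E
```

```text
220 [660.13  88.23 220.  ]
230 [651.68  94.38 230.  ]
240 [643.23 100.53 240.  ]
250 [634.78 106.67 250.  ]
[255.67 288.49] [185.87 189.96] [323.52 260.  ]
```

>>> carry_out(
  steps=[
    [3,-0.3,0.2,0,1],
    [2.6,-0.15,0.2,0,1],
    [0,0,0,0,1],
    [0,0,0,0,1],
  ],
)

```text
clock: 16.62
tool_pos: [575.0, 94.6, 167.3]
tool_rot: [[0.073, 0.1, -0.992], [-0.021, -0.995, -0.102], [-0.997, 0.028, -0.07]]
ft_force: [-1.4, -0.1, 0.2]
width: 14.7
```

```bash
python3 - <<'E'
from h import *
dv();go(D(0,0,165),-83.4); shot("s23",r=(140,270,200,360),f=4.5)
E
```

```text
div -3.4216834082505203 -7.59778859147778 167.25049693643587 F [-1.36 -0.13  0.19] t 16.625
t 16.625 pos [574.97  94.56 167.25] jaw -84.24289934193519 down [ 0.07 -0.02 -1.  ] w 14.651291139878552 F [-1.36 -0.13  0.19]
turn -0.0147113687796624 then xyz cm [ 0.23 -0.76 -0.34] | now-axes [ 0.23 -0.77 -0.32]
```

View pics/s23.png

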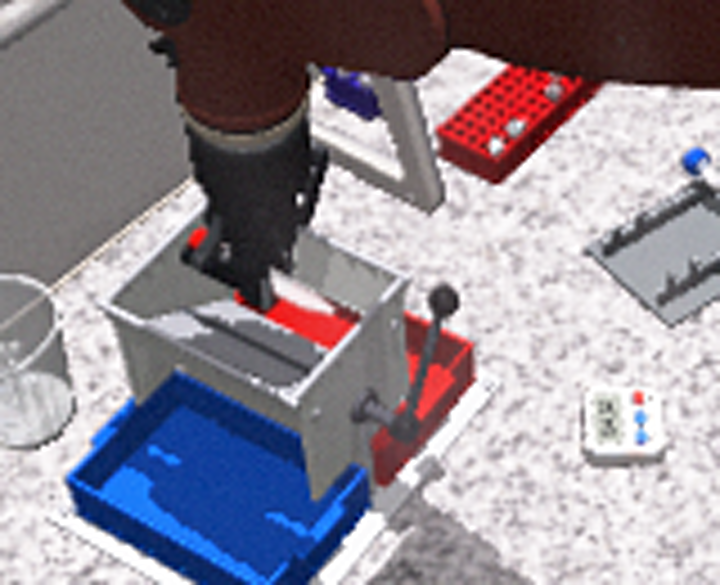

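>>> carry_out(
  steps=[
    [0.2,-0.4,-0.2,-0.014,1],
    [0,0,0,0,4],
    [0,0,0,0,4],
    [0,0,0,0,4],
    [-5,0,0,0,4],
    [-5,0,0,0,4],
  ],
)

```text
clock: 17.42
tool_pos: [567.6, 100.9, 264.4]
tool_rot: [[0.067, 0.115, -0.991], [-0.021, -0.993, -0.117], [-0.998, 0.029, -0.064]]
ft_force: [0.9, -0.2, 0.7]
width: 40.0
```

```bash
python3 - <<'E'
from h import *
dv(); shot("s24",r=(140,270,200,360),f=4.5); shot("t24",n="top",r=(120,230,220,360),f=5); go(D(-119,-70,235),-83.4)
E
```

```text
div -9.97893632895131 -0.4822468171864378 264.4376138169796 F [ 0.9  -0.19  0.72] t 17.425
t 17.525 pos [571.04 101.19 270.7 ] jaw -83.39142626945994 down [ 0.08 -0.02 -1.  ] w 39.99223025537345 F [ 1.15 -0.18  0.43]
turn 0.00014963982710291122 then xyz cm [ 3.57  6.94 11.24] | now-axes [ 2.91  6.83 11.5 ]
```

View pics/s24.png

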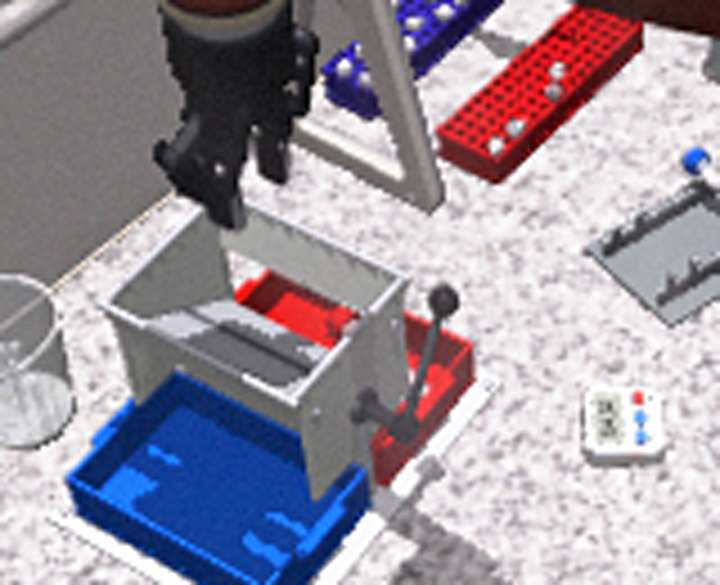

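View pics/t24.png

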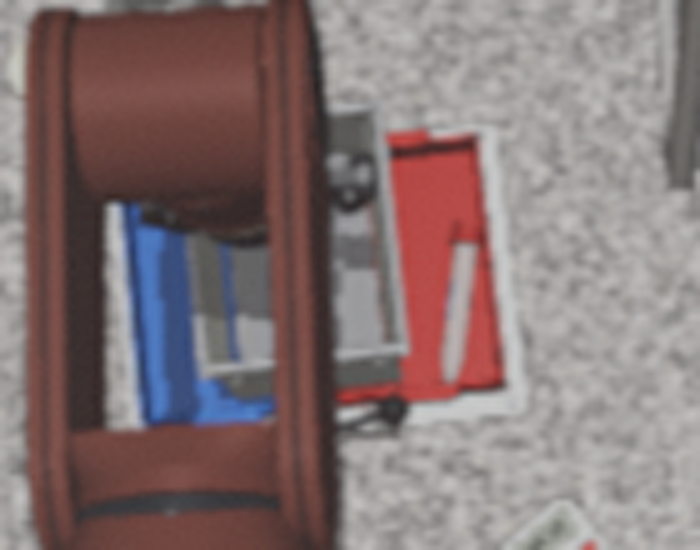

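The red tube is in the red tray, at about (460,310) in the top crop. Next I'll throw the lever to the left (+y) from its right side.

>>> carry_out(
  steps=[
    [0,1,4.5,0,0],
    [0,3,4,0,0],
    [0,4,3,0,0],
    [0,1.5,0,0,0],
    [0,0,0,0,0],
  ],
)

```text
clock: 18.15
tool_pos: [465.9, -8.4, 263.1]
tool_rot: [[0.079, 0.117, -0.99], [-0.021, -0.993, -0.119], [-0.997, 0.03, -0.076]]
ft_force: [-0.2, 0.5, 0.3]
width: -0.1
```

```bash
python3 - <<'E'
from h import *
dv(); go(D(-119,-95,178),-83.4); shot("s25",r=(140,270,200,360),f=4.5)
E
```

```text
div -123.56789737236566 -97.34620961497761 263.0560086291386 F [-0.16  0.47  0.3 ] t 18.15
t 18.15 pos [465.94  -8.4  263.06] jaw -83.29645213565108 down [ 0.08 -0.02 -1.  ] w -0.13397489908110732 F [-0.16  0.47  0.3 ]
turn 0.0018072511662972062 then xyz cm [ 8.51 -0.23 -0.46] | now-axes [ 8.51 -0.49  0.19]
```

View pics/s25.png

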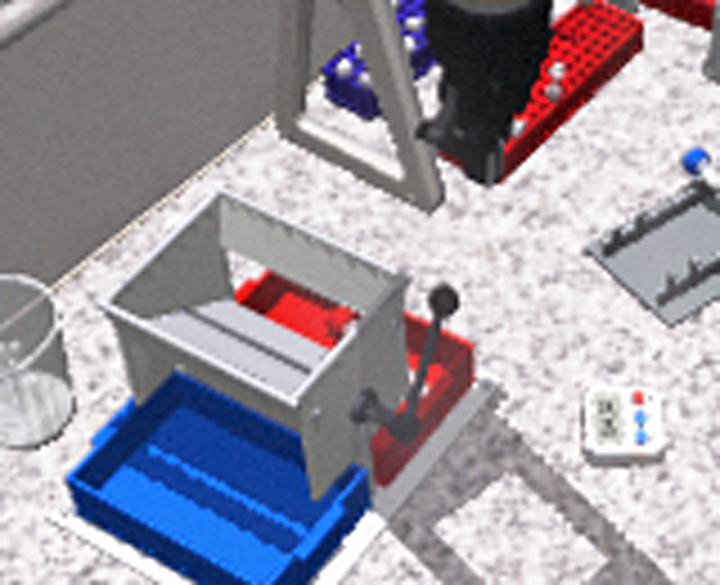

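>>> carry_out(
  steps=[
    [4.3,-0.2,0.1,0,0],
    [4.3,-0.2,0.1,0,0],
    [0,0,0,0,0],
    [0,0,0,0,0],
  ],
)

```text
clock: 18.7
tool_pos: [473.7, -2.6, 177.2]
tool_rot: [[0.081, 0.121, -0.989], [-0.019, -0.992, -0.123], [-0.996, 0.029, -0.079]]
ft_force: [0.1, 0.2, 0.5]
width: 0.0
```

```bash
python3 - <<'E'
from h import *
dv(); shot("s26",r=(140,270,200,360),f=4.5)
E
```

```text
div -115.22145803236283 -92.44899579601405 177.19696590586156 F [0.11 0.23 0.5 ] t 18.7
```

View pics/s26.png

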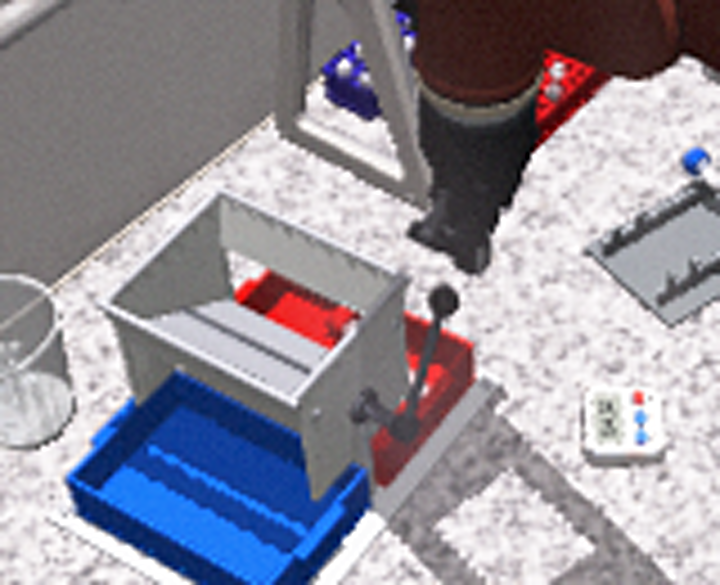

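```bash
python3 - <<'E'
from h import *
for z in(152,165,177,185): print(z,onz("scene",305.5,199.5,z))
E
```

```text
152 [489.36 -23.45 152.  ]
165 [481.45 -14.52 165.  ]
177 [474.14  -6.27 177.  ]
185 [469.28  -0.78 185.  ]
```

>>> carry_out(
  steps=[
    [1.2,0,0.5,0,0],
    [0,-1.5,0,0,0],
    [0,-1.5,0,0,0],
    [0,-1.5,0,0,0],
    [0,-1.5,0,0,0],
  ],
)

```text
clock: 19.42
tool_pos: [465.5, 57.3, 168.6]
tool_rot: [[0.092, 0.118, -0.989], [-0.023, -0.992, -0.121], [-0.995, 0.034, -0.089]]
ft_force: [-4.2, -4.4, 11.7]
width: -0.1
```

```bash
python3 - <<'E'
from h import *
dv(); shot("s27",r=(140,270,200,360),f=4.5)
E
```

```text
div -116.45680340128453 -31.995797696093103 168.5894499373676 F [-4.25 -4.42 11.75] t 19.425
```

View pics/s27.png

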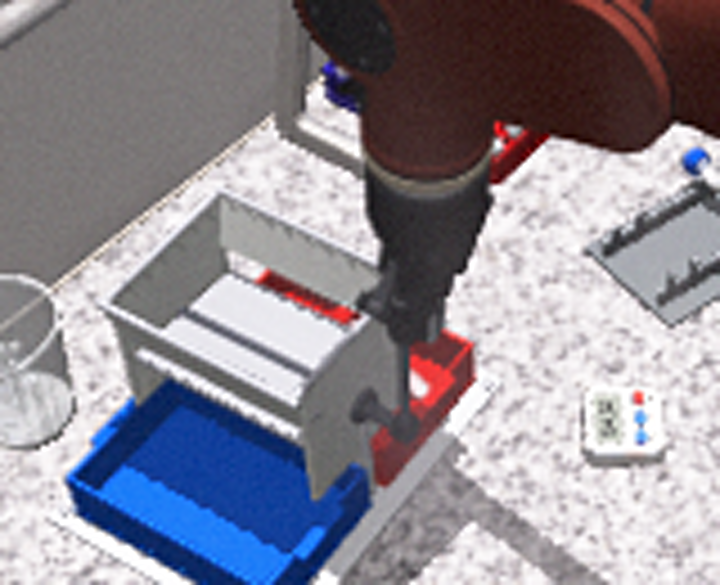

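>>> carry_out(
  steps=[
    [-1,0,0,0,0],
    [-0.4,-0.8,0,0,0],
    [0,-1,0,0,0],
    [0,-1,0,0,0],
  ],
)

```text
clock: 19.98
tool_pos: [460.3, 90.3, 183.1]
tool_rot: [[0.094, 0.119, -0.988], [-0.021, -0.992, -0.122], [-0.995, 0.032, -0.091]]
ft_force: [0.7, -1.9, -2.6]
width: -0.5
```

```bash
python3 - <<'E'
from h import *
dv(); shot("s28",r=(140,270,200,360),f=4.5)
E
```

```text
div -117.85125563749351 1.3986457970939856 183.12020835951924 F [ 0.65 -1.87 -2.64] t 19.975
```

View pics/s28.png

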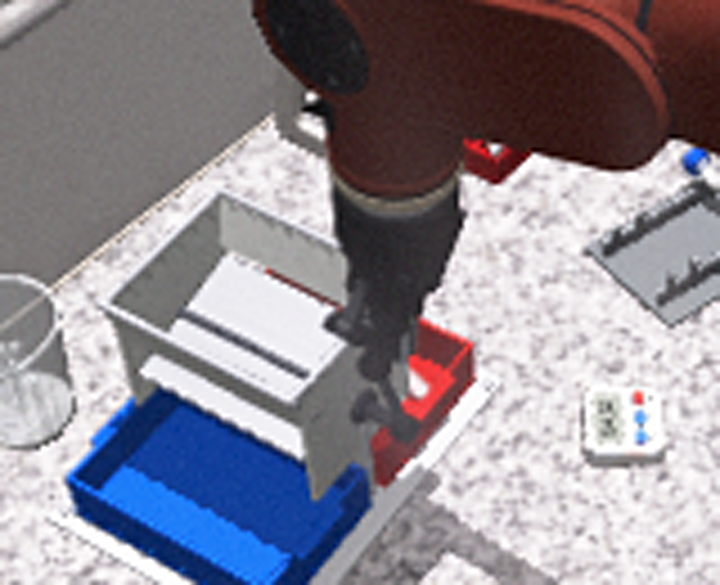

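>>> carry_out(
  steps=[
    [0.3,-1,0,0,0],
    [0.2,-0.8,0,0,0],
    [0.2,-0.5,0,0,0],
  ],
)

```text
clock: 20.4
tool_pos: [457.6, 115.6, 174.3]
tool_rot: [[0.093, 0.12, -0.988], [-0.02, -0.992, -0.122], [-0.995, 0.032, -0.09]]
ft_force: [-0.2, -1.4, 0.3]
width: 0.1
```

```bash
python3 - <<'E'
from h import *
dv()
E
```

```text
div -117.61641458606637 26.812641497302934 174.29457205842866 F [-0.16 -1.43  0.32] t 20.4
```

>>> carry_out(
  steps=[
    [0,-0.4,0,0,0],
    [0,-0.4,0,0,0],
  ],
)

```text
clock: 20.65
tool_pos: [456.6, 121.2, 173.5]
tool_rot: [[0.092, 0.12, -0.988], [-0.027, -0.992, -0.123], [-0.995, 0.038, -0.088]]
ft_force: [2.9, -21.0, 2.8]
width: 0.1
```

```bash
python3 - <<'E'
from h import *
dv(); shot("s29",r=(140,270,200,360),f=4.5)
E
```

```text
div -117.945573326772 32.50757963434911 173.45256331219318 F [  2.87 -20.99   2.8 ] t 20.65
```

View pics/s29.png

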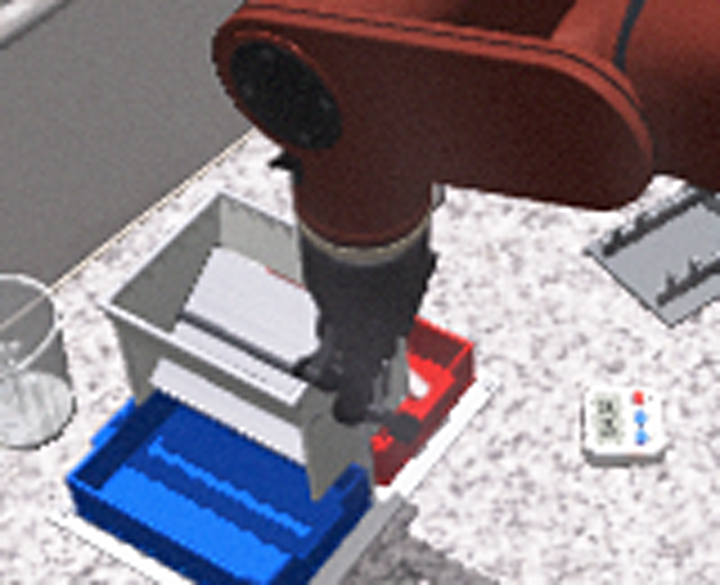

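>>> carry_out(
  steps=[
    [0,1.5,0,0,0],
    [0,1,0,0,0],
    [-4.5,0,0,0,0],
    [-4.5,0,0,0,0],
    [0,0,0,0.165,5],
    [0,0,0,0.165,5],
    [0,0,0,0,5],
  ],
)

```text
clock: 21.58
tool_pos: [451.1, 96.9, 267.2]
tool_rot: [[0.092, -0.217, -0.972], [-0.023, -0.976, 0.216], [-0.996, 0.002, -0.095]]
ft_force: [-0.0, -0.6, -0.5]
width: 49.8
```

```bash
python3 - <<'E'
from h import *
dv(); shot("s30",r=(140,270,200,360),f=4.5); go([444.5,-302.5,120],-102.4)
E
```

```text
div -126.23669115439168 8.960311479384426 267.2048729190357 F [-0.02 -0.65 -0.5 ] t 21.575
t 21.625 pos [450.95  96.9  267.01] jaw -102.4403658300723 down [ 0.09 -0.02 -1.  ] w 49.78070574070195 F [-1.05 -0.    0.1 ]
turn -0.0007045166400619934 then xyz cm [14.7  39.15 -7.95] | now-axes [15.5  39.1  -6.54]
```

View pics/s30.png

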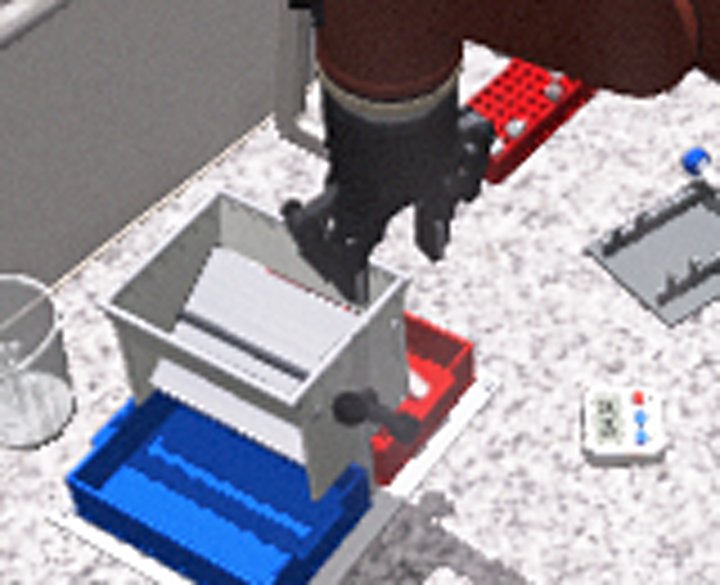

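>>> carry_out(
  steps=[
    [0,4.8,-0.8,0,5],
    [0,4.8,-0.8,0,5],
    [1.5,4.8,-0.8,0,5],
    [2,4.8,-0.8,0,5],
    [2.5,4.8,-0.8,0,5],
    [3,4.8,-0.8,0,5],
    [3,4.8,-0.8,0,5],
    [2.5,4.2,-0.8,0,5],
    [0,0,0,0,5],
    [0,0,0,0,5],
  ],
)

```text
clock: 22.88
tool_pos: [450.0, -299.9, 123.9]
tool_rot: [[0.094, -0.18, -0.979], [-0.017, -0.984, 0.18], [-0.995, -0.0, -0.096]]
ft_force: [0.1, 0.7, 0.2]
width: 50.1
```

```bash
python3 - <<'E'
from h import *
p=onz("scene",278.0,229.8,188)-C; print("knob",p@EX,p@EY)
go([444.5,-302.5,40],-102.4); shot("s31",r=(140,240,290,420),f=5); shot("t31",n="top",r=(160,250,340,430),f=6)
E
```

```text
knob -117.93931302618465 52.29124596612341
t 22.925 pos [ 449.98 -299.65  123.95] jaw -100.37268331463423 down [ 0.09 -0.02 -1.  ] w 49.404327811284475 F [-0.32  0.48 -0.58]
turn 0.03538335114025073 then xyz cm [8.39 0.4  0.47] | now-axes [8.31 0.38 1.29]
```

View pics/s31.png

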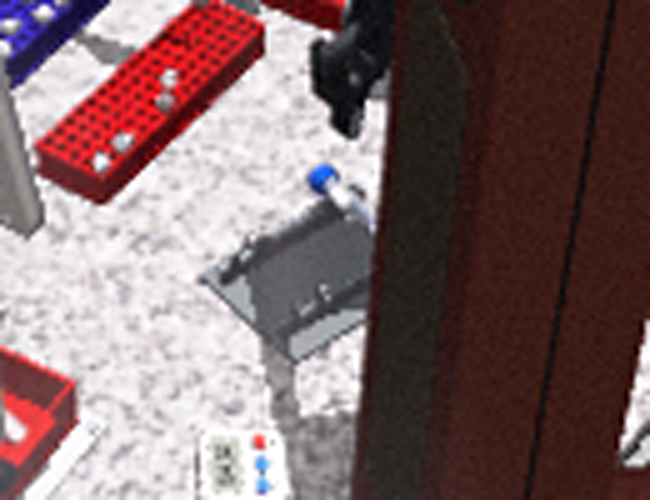

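View pics/t31.png

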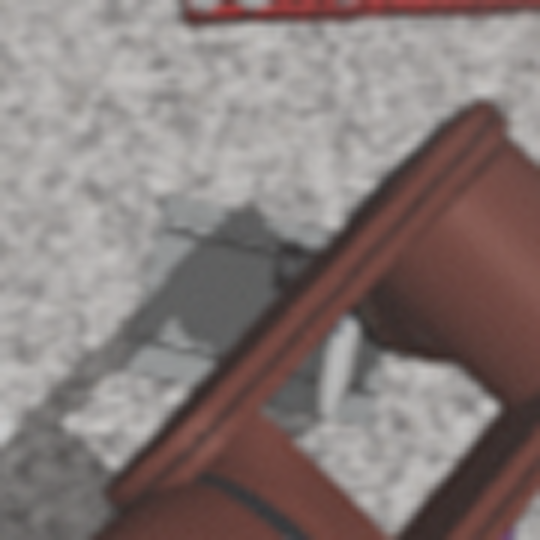

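>>> carry_out(
  steps=[
    [4,0.2,0.6,0.035,5],
    [3.8,0.15,0.5,0,5],
    [0.3,0,0.1,0,5],
    [0,0,0,0,5],
  ],
)

```text
clock: 23.52
tool_pos: [450.4, -301.5, 47.7]
tool_rot: [[0.104, -0.208, -0.973], [-0.025, -0.978, 0.206], [-0.994, 0.003, -0.107]]
ft_force: [-0.5, -0.4, 0.2]
width: 49.7
```

```bash
python3 - <<'E'
from h import *
go([444.5,-302.5,11],-102.4); shot("s32",r=(140,240,290,420),f=5); shot("t32",n="top",r=(160,250,340,430),f=6)
E
```

```text
t 23.525 pos [ 450.43 -301.46   47.69] jaw -101.99676284459726 down [ 0.1  -0.02 -0.99] w 49.65520636548731 F [-0.45 -0.43  0.15]
turn 0.007037816028154014 then xyz cm [3.67 0.23 0.56] | now-axes [3.59 0.22 0.95]
```

View pics/s32.png

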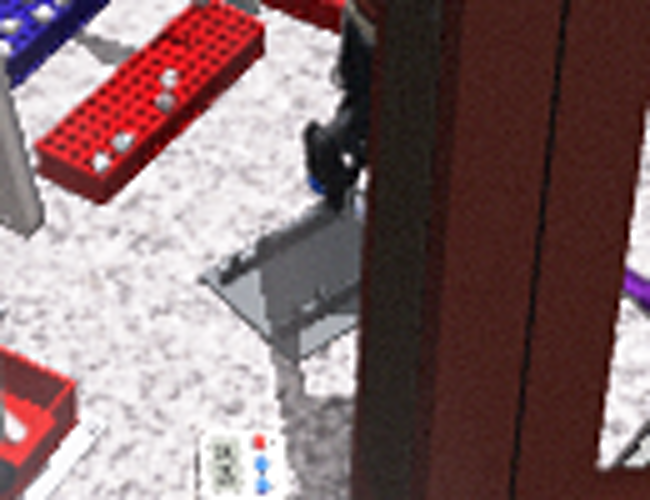

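View pics/t32.png

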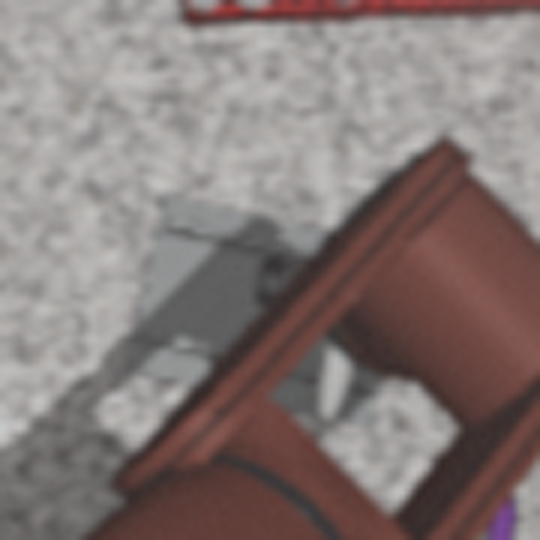

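>>> carry_out(
  steps=[
    [1.5,0.1,0.4,0.007,5],
    [1.2,0.05,0.3,0,5],
    [0.6,0.05,0.2,0,5],
    [0,0,0,0,5],
  ],
)

```text
clock: 24.12
tool_pos: [445.6, -303.8, 14.0]
tool_rot: [[0.107, -0.215, -0.971], [-0.028, -0.977, 0.213], [-0.994, 0.004, -0.11]]
ft_force: [-0.7, 0.1, -0.1]
width: 49.7
```

```bash
python3 - <<'E'
from h import *
go([444.5,-302.5,11],-102.4); shot("s33",r=(140,240,290,420),f=5)
E
```

```text
t 24.125 pos [ 445.56 -303.79   14.01] jaw -102.43095620191777 down [ 0.11 -0.03 -0.99] w 49.72457882368396 F [-0.66  0.05 -0.07]
turn -0.0005402876473771035 then xyz cm [ 0.3  -0.1   0.13] | now-axes [ 0.28 -0.1   0.16]
```

View pics/s33.png

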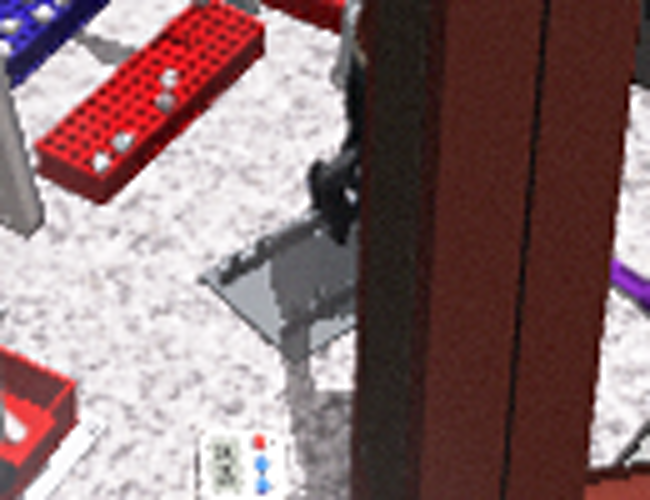

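Same geometry as the red grasp and no contact. I'll close on the tube.

>>> carry_out(
  steps=[
    [0.2,0,0.1,0,5],
    [0,0,0,0,1],
    [0,0,0,0,1],
    [0,0,0,0,1],
    [0,0,0,0,1],
    [0,0,0,0,1],
    [0,0,0,0,1],
  ],
  grip_force=30,
)

```text
clock: 25.05
tool_pos: [445.6, -303.2, 12.8]
tool_rot: [[0.108, -0.215, -0.971], [-0.027, -0.977, 0.214], [-0.994, 0.003, -0.111]]
ft_force: [0.2, 2.4, 0.7]
width: 14.7
```

```bash
python3 - <<'E'
from h import *
go(D(0,0,220),-83.4)
E
```

```text
t 25.05 pos [ 445.61 -303.2    12.83] jaw -102.43745715573546 down [ 0.11 -0.03 -0.99] w 14.662586599927936 F [0.23 2.38 0.67]
turn -0.33226630857493855 then xyz cm [-20.72 -38.79 -17.76] | now-axes [-20.27 -42.39  -6.44]
```

>>> carry_out(
  steps=[
    [-1.5,0,0,0,1],
    [-3,0,0,0,1],
    [-4,0,0,0,1],
    [-4,0,0,0,1],
    [-4,0,0,-0.166,1],
    [-4,0,0,-0.166,1],
    [0,0,0,0,1],
  ],
)

```text
clock: 25.92
tool_pos: [422.3, -299.4, 230.1]
tool_rot: [[0.112, 0.122, -0.986], [-0.035, -0.991, -0.127], [-0.993, 0.049, -0.106]]
ft_force: [0.7, -0.0, -0.7]
width: 14.8
```

```bash
python3 - <<'E'
from h import *
go(D(0,0,225),-83.4); shot("s34",r=(100,240,250,420),f=4)
E
```

```text
t 25.925 pos [ 422.3  -299.39  230.08] jaw -82.9671129195736 down [ 0.11 -0.04 -0.99] w 14.819600032940883 F [ 0.7  -0.   -0.66]
turn 0.007555304842786377 then xyz cm [  0.51 -38.14 -20.04] | now-axes [  0.82 -37.97 -20.35]
```

View pics/s34.png

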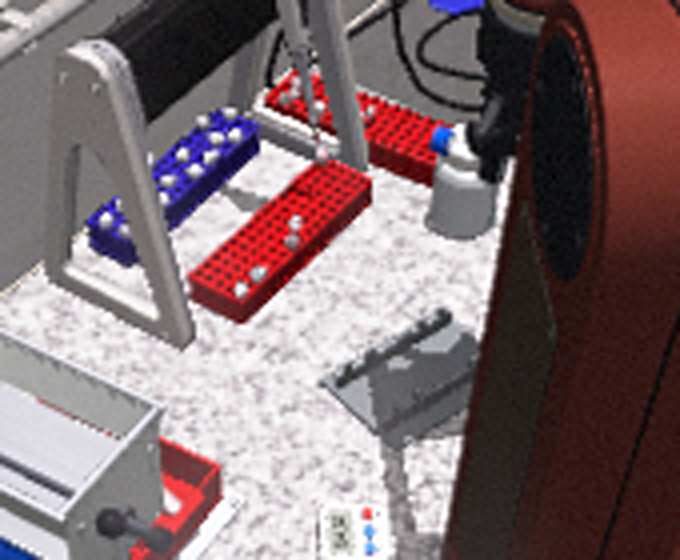

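>>> carry_out(
  steps=[
    [0.1,-4.3,-2.3,0,1],
    [0.1,-4.3,-2.3,0,1],
    [0.1,-4.3,-2.3,0,1],
    [0.1,-4.3,-2.3,0,1],
    [0.1,-4.3,-2.3,0,1],
    [0.1,-4.3,-2.3,0,1],
    [0.1,-4.3,-2.3,0,1],
    [0.1,-4.3,-2.3,0,1],
    [0,-3.2,-1.8,0,1],
    [0,0,0,0,1],
  ],
)

```text
clock: 27.22
tool_pos: [575.9, 110.3, 209.4]
tool_rot: [[0.089, 0.102, -0.991], [-0.032, -0.994, -0.105], [-0.995, 0.041, -0.086]]
ft_force: [-0.8, 0.6, -0.5]
width: 14.9
```

```bash
python3 - <<'E'
from h import *
dv();go(D(0,2,166),-83.4); shot("s35",r=(140,270,200,360),f=4.5)
E
```

```text
div -0.6570397896607223 7.951858632771832 209.35194350396148 F [-0.83  0.58 -0.51] t 27.225
t 27.225 pos [575.93 110.32 209.35] jaw -84.16924811105547 down [ 0.09 -0.03 -1.  ] w 14.94790707784783 F [-0.83  0.58 -0.51]
turn -0.013425912302664787 then xyz cm [ 4.34  0.6  -0.07] | now-axes [4.35 0.42 0.3 ]
```

View pics/s35.png

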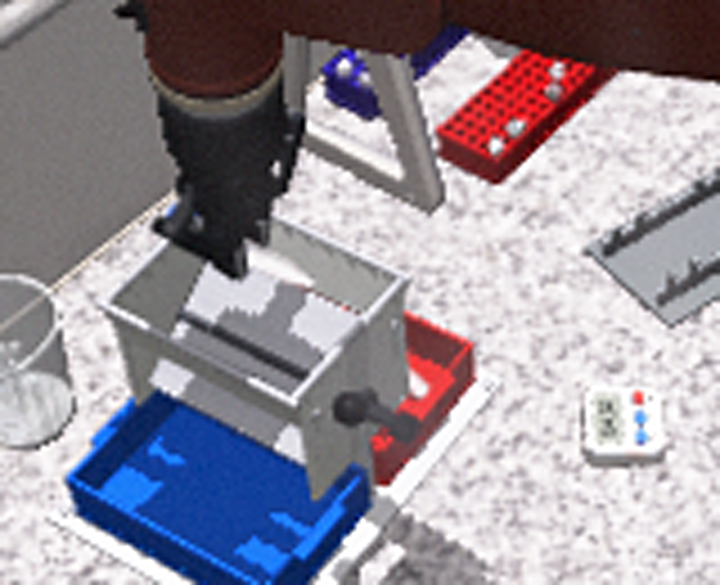

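>>> carry_out(
  steps=[
    [2.2,0.1,0.2,-0.013,1],
    [2,0,0.2,0,1],
    [0,0,0,0,1],
    [0,0,0,0,1],
  ],
)

```text
clock: 27.78
tool_pos: [572.9, 102.1, 164.2]
tool_rot: [[0.084, 0.108, -0.991], [-0.035, -0.993, -0.112], [-0.996, 0.044, -0.08]]
ft_force: [0.8, 0.2, -0.6]
width: 14.9
```

```bash
python3 - <<'E'
from h import *
dv(); shot("s36",r=(140,270,200,360),f=4.5)
E
```

```text
div -4.65039024469742 0.10711042501834833 164.241813468607 F [ 0.78  0.19 -0.61] t 27.775
```

View pics/s36.png

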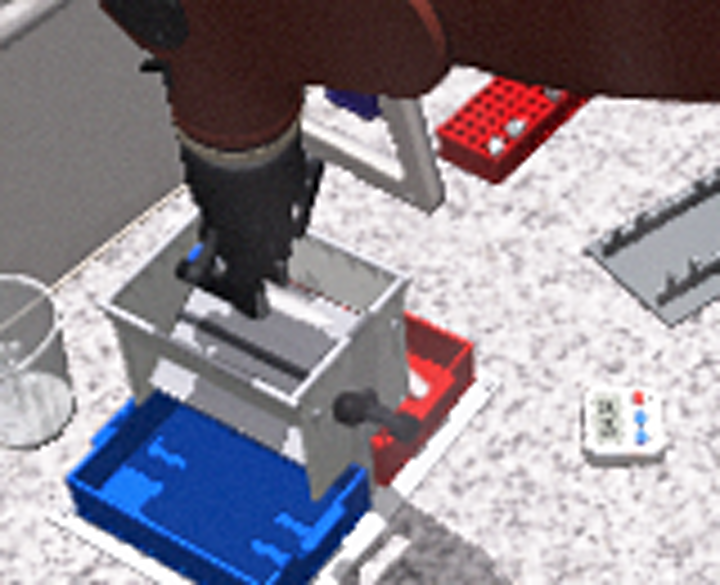

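>>> carry_out(
  steps=[
    [0,-0.4,-0.2,0,1],
    [0,0,0,0,4],
    [0,0,0,0,4],
    [0,0,0,0,4],
    [-5,0,0,0,4],
    [-5,0,0,0,4],
    [0,0,0,0,4],
  ],
)

```text
clock: 28.7
tool_pos: [566.3, 110.2, 268.3]
tool_rot: [[0.086, 0.108, -0.99], [-0.035, -0.993, -0.111], [-0.996, 0.044, -0.082]]
ft_force: [0.3, 0.2, 0.4]
width: 39.9
```

```bash
python3 - <<'E'
from h import *
dv(); shot("s37",r=(140,270,200,360),f=4.5);shot("t37",n="top",r=(120,230,220,360),f=5)
E
```

```text
div -10.21052189197097 8.885672815929581 268.275667041742 F [0.35 0.23 0.4 ] t 28.7
```

View pics/s37.png

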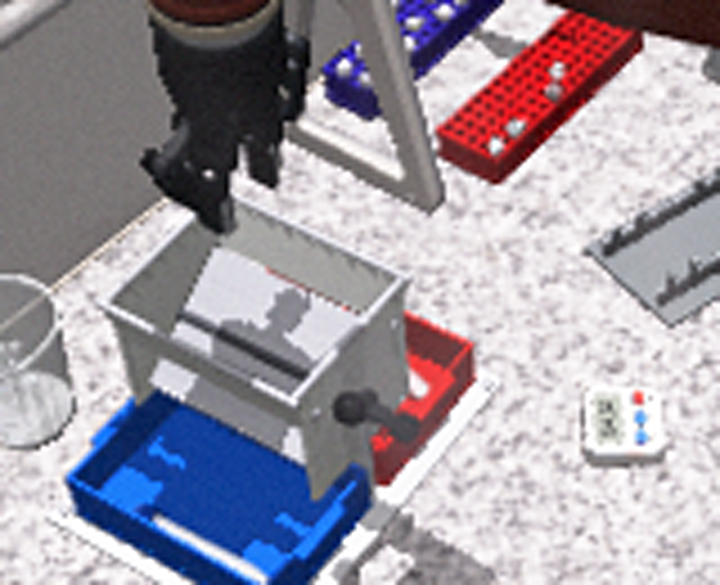

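View pics/t37.png

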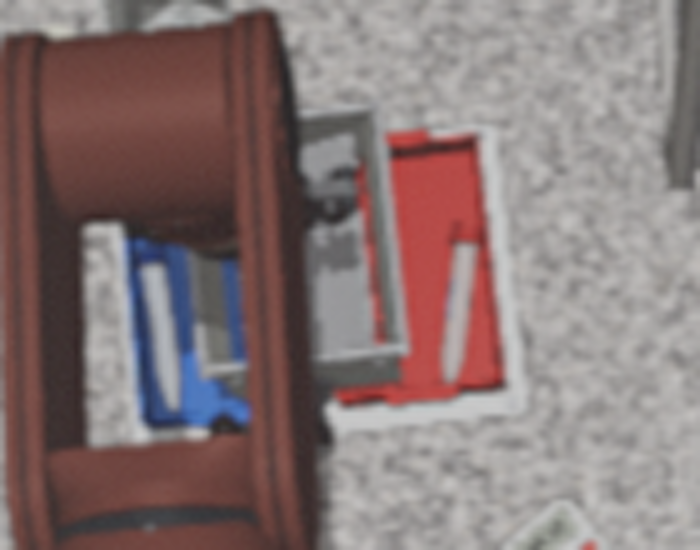

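```bash
python3 - <<'E'
from h import *
shot("end_s",r=(0,400,0,640),f=1.25); 
E
```

```text
(no output)
```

View pics/end_s.png

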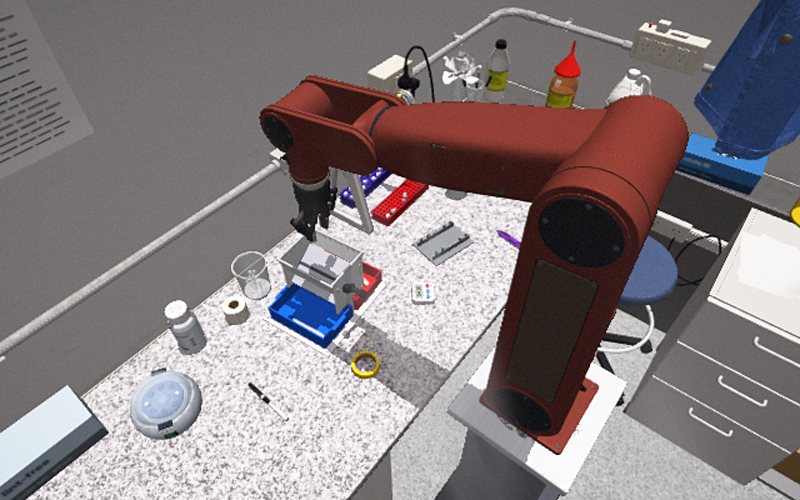

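The final scene shows each tube in its own tray, the cradle empty, and the bystanders (timer, tape, marker, bottles) where they were. The gripper is clear above the hopper.

```bash
python3 -c "
from rig import manip
print(manip.sign_off())"
```

```text
the job is handed in; nothing more can be done
None
```

The job is handed in at about 29 s of robot time, with the red-capped tube in the red tray and the blue-capped tube in the blue tray. I did red first, and threw the lever to its end stop before each drop.

- **Lever:** Both throws ended on the stop, at about 22 N for red and 21 N for blue. The knob then measured about 53 mm and 52 mm to the side, against 54 mm expected fully over.
- **Tubes:** The last top and scene pictures show one tube lying in each tray. The cradle is empty and the gripper is clear above the hopper, touching nothing.
- **Other things on the bench:** They look unmoved by eye in the last picture. I did not measure them.
- **Height disagreement:** The fingertips were about 25 mm higher than the reported TCP height and the 25 mm finger length imply. Because of this, my first lever pass went over the knob and my first red grasp closed above the tube. I corrected both using the pictures.
- **Other disagreements:** The reported tool tilt crept up to about 6° during the job, and I did not correct it. The gripper also pressed on the knob from above with about 12 N once during the second throw, and I raised it straight away.

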